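Index the swivel jig and load the tapered plug

ROBOT

A 7-joint arm with a two-finger parallel gripper is mounted at the origin on the work surface. World frame = base frame: x ahead of the robot, y to its left, z up, the work surface at z = 0. Lengths are in m, angles in rad, forces in N, time in s.
With the tool pointing down it reaches from about 0.4 to 0.925 m from the base axis. Payload 4.1 kg.
Tool frame: the origin (TCP) lies at the very end of the fingers, on their centre line; the grasp point (between the pads) lies 19 mm behind it; z points along the fingers, y is the direction in which the jaws open and shut (so a half turn about z gives the same grasp; the last joint's range is limited). The gripper opens to 85 mm and grips with 20 to 120 N. Pads are 22 mm wide; open, the fingers measure 114 mm over their backs; the gripper's body (76 mm by 85 mm) begins 54 mm behind the grasp point. The pads swing forward as they close: fully open they stand 13 mm farther back than shut.
Start: joints at [-1.301, 0.398, 0.045, 1.537, -0.019, 1.207, -0.051], TCP at [0.234, 0.606, 0.193] pointing down, gripper open.
Joint ranges: [-2.82, 2.82], [-0.49, 2.23], [-1.37, 1.46], [0, 2.46], [-1.36, 4.5], [0.23, 2], [-2.94, 2.94]. Speed limits (rad/s): [2.57, 2.57, 3.14, 3.14, 3.14, 3.14, 3.14].

INTERFACE

Orientations are given as a unit quaternion [x, y, z, w].
In Python, from plant import r, optics, job gives the robot as it stands. The module is installed in compiled form; this text tells all that it offers.
- The arm moves only by the tool carry_out, never from a script. Its argument "series" is a list of rows, each a list of 7 numbers: the opening, from 0 (shut) to 1 (fully open), then the shift along the tool's x, y, z scaled (see below), then the turn, a rotation vector about the tool's x, y, z scaled (see below). In form: [[fingers, dx, dy, dz, rx, ry, rz], ...]. A call has exactly 5 rows; each row is the pose to reach, as a shift and turn from the pose commanded when the call began, along the tool's axes at that moment; what a row does not reach only later rows make up. The controller multiplies each number of a shift by 30 cm and each number of a turn by pi/2 rad. A row lasts 1/10 s, in which the tool goes at most 50 mm and 8.59 degrees, less where a joint would pass 70% of its speed; a pose out of reach is approached as far as the arm can. A call with a number of a shift or a turn outside -1 to 1 is refused whole. A call with a gripper value outside its range is refused whole. The fingers move at their own pace and stop on an object; "force" is the grip in N (left out, the last holds). Time passes only in rows, so rows that repeat a pose let the fingers close, or fill a call up. It gives the time, the measured TCP pose, the force and the opening at its end, in the units of the state.
- r.get_obs(): the state, without advancing time (a new reading comes with each control period).
- optics.snapshot(name): name is "side" or "top" or "wrist"; returns a dict with "pixels" (400x640x3 uint8, red, green, blue), "camera_matrix" (3x3 intrinsics, pixels), "world_from_camera" (4x4, takes a point from camera to world coordinates). Camera axes: x right, y down, z forward; pixel columns grow to the right and rows downward; lengths in m; the calibration is good to about 2 mm. The wrist camera is an equidistant fisheye: a pixel r from the principal point sees the ray r / f radians off the axis. A picture is of the moment at which its call begins. There is no depth.
- job.hand_in(): hands the job in, once; it reports no verdict.
The state is a dict: "time": time; "q": joint angles; "qd": joint speeds; "joint_torque": joint torques, N m; "ee_pos": TCP position; "tcp_rot": TCP orientation; "ft_force": force on the tool from outside, world axes, zero at the start; "torque": the same for the moment, N m; "width": finger opening in m.
Only numpy, scipy, OpenCV 4.12 (cv2) and the standard library are available. Lean on these libraries where they do the work, as an engineer would, in place of code of your own. Each camera call takes 0.05 s, during which the arm holds its last target.

TASK

Set up the swivel jig for the next joint: first swing its handle round to the third click counter-clockwise (seen from above) from the index lug on the foot, one click being 30 degrees. Then turn the square-headed tapered plug upside down (lay it down on its side on the counter, let go and take it again the other way) and seat it fully home, small end down and upright, in the jig's tapered cup. Let go of everything and leave the other things on the counter where they are.

Things in the scene. Friction and masses are not known exactly. Their poses are not given: they have to be found in the camera images.
- jig: Foot of the swivel jig, bolted down: a dark steel disc 224 mm across and 12 mm thick carrying a grey drum 144 mm across up to 46 mm. Origin on the swivel axis at counter level, z up. The index lug stands on its own -x side; at every further 30 degrees the foot bears a thin light line. Its place and yaw vary.
- index_lug (a point): Top centre of the index lug: an aluminium block 18 mm radially, 34 mm wide, 100 mm from the swivel axis, top 28 mm above the counter, below the passing handle arm.
- swivel (a joint): Angle of the swivel deck (rad), counter-clockwise from above; 0 when the handle stands over the index lug, 1.571 at the third click. Clicks every 0.524 rad: a spring plunger draws the deck into the nearest click when let go and holds it with about 0.4 N m (4 N at the handle). Stops at -1.45 and 2.45. Starts on one of the clicks from -2 to +1.
- handle (a point): Grip point of the jig's handle: a black upright round knob 24 mm across, on the end of a flat arm, 110 mm from the swivel axis. This point is on the knob's axis 92 mm above the counter; the knob's top is at 110 mm, the top of the arm it stands on at about 59 mm. The knob does not spin on the arm.
- cup_mouth (a point): Centre of the mouth of the tapered aluminium cup on the deck, opposite the handle, 35 mm from the swivel axis; it goes round with the deck. Mouth 110 mm above the counter, inside 37 mm across at the mouth, narrowing downward with the same taper as the plug, wall 4 mm, 47 mm deep. Cup axis vertical.
- plug_center (a point): Square-headed tapered plug, plain grey plastic, about 200 g (varies): head 52 x 52 x 52 mm, then a round taper from 40 mm across at the head to 21 mm at the small end, 52 mm long; 104 mm in all. This point: on its axis, 52 mm from either end. z points from head to small end, x and y square to the head's flats. Starts standing on its head, any yaw. Seated: this point about 8 mm above the cup's mouth.
- plug_head (a point): Centre of the plug's square head, 26 mm from the head's end face, 26 mm from plug_center; same axes as plug_center. Laid on its side the plug rests level on a flat of the head, axis 26 mm above the counter, and does not roll. Seated in the cup the head hangs over the mouth with its lower face about 8 mm above it.
- round_plug_center (a point): A bystander like the plug, with the same taper but a round head 54 mm across and 52 mm high, standing on its head, 104 mm tall; this point is on its axis 52 mm up. It may stand on either of the two places.
- elbow: Bystander: white elbow fitting lying flat, about 64 x 64 mm, 36 mm high; origin underneath its bend.
- coupling: Bystander: black tube coupling standing on end, 60 mm across, 50 mm high; origin at the centre of its underside.
- tape_roll: Bystander: white tape roll lying flat, 80 mm across, 22 mm high; origin at the centre of its underside.
- spanner: Bystander: steel spanner 200 mm long lying flat; origin under its middle.
- tin: Bystander: plain steel tin 76 mm across, 60 mm high; origin at the centre of its underside.
- brush: Bystander: paint brush lying flat; origin under its middle.

How it is judged:
By the outcome, as a careful person would: the job done as asked, in the order asked, and still so for the second after the job is handed in, with the robot touching nothing.
It also fails if it takes over 72 s, if anything falls off the work surface, if the arm or the gripper's body presses on something with over 40 N, if the wrist force passes 120 N, or if a joint passes its speed limit or range.

## Working session

There is one attempt and no reset: what is moved stays moved. The work goes in short steps, Python scripts to look and compute and a tool call to move; the robot and the scene stay as the last step left them, time stands still between calls to the robot, and variables do not carry over. Pictures are saved under pics/ and viewed, and the job is handed in when it is done.

Besides the shell and the picture viewer there is one more tool, called after "Call:" in YAML: its name, and indented under it one key for each argument. carry_out: Moves the arm, as the interface text tells. Its arguments: {"type":"object","properties":{"series":{"type":"array"},"force":{"type":"number"}},"required":["series"]}

```bash
mkdir -p pics
python3 - <<'E'
from plant import r, optics, job
import cv2
print(r.get_obs())
for n in ["side","top","wrist"]:
    s=optics.snapshot(n); cv2.imwrite(f"pics/{n}0.png",s["pixels"][:,:,::-1]); print(n,s["camera_matrix"].round(2).tolist(),s["world_from_camera"].round(4).tolist())
E
```

```text
{'time': 0.0, 'q': array([-1.30098   ,  0.39921578,  0.04501955,  1.53788666, -0.01865916,
        1.2068994 , -0.05068624]), 'qd': array([ 0.00101983, -0.00049118,  0.00014242, -0.00025649, -0.00033294,
        0.00028212,  0.00202   ]), 'joint_torque': array([-2.47671596e-04, -4.75121713e+01,  1.36430573e+00, -2.54221845e+01,
        1.15786048e-02,  9.53438343e-03,  2.35853202e-05]), 'ee_pos': array([0.23406532, 0.60562824, 0.19204493]), 'tcp_rot': array([ 1.83289231e-01,  9.83058528e-01, -9.89616691e-04, -9.77557115e-05]), 'ft_force': array([-0.34962164, -0.42840359,  0.01742431]), 'torque': array([0.00263323, 0.02808071, 0.03107586]), 'width': 0.08529101045317691}
side [[471.69, 0.0, 317.67], [0.0, 471.69, 193.48], [0.0, 0.0, 1.0]] [[0.9947, -0.0885, 0.0519, 0.4563], [-0.1013, -0.7657, 0.6351, -1.0529], [-0.0165, -0.637, -0.7707, 1.3681], [0.0, 0.0, 0.0, 1.0]]
top [[399.91, 0.0, 318.28], [0.0, 399.91, 201.45], [0.0, 0.0, 1.0]] [[0.0018, -0.9935, 0.1141, 0.4528], [-1.0, -0.0025, -0.006, 0.0374], [0.0062, -0.1141, -0.9934, 1.1393], [0.0, 0.0, 0.0, 1.0]]
wrist [[309.71, 0.0, 316.03], [0.0, 309.71, 194.09], [0.0, 0.0, 1.0]] [[0.3608, 0.8869, 0.2884, 0.1597], [0.9326, -0.3427, -0.1128, 0.6346], [-0.0012, 0.3097, -0.9508, 0.3741], [0.0, 0.0, 0.0, 1.0]]
```

View pics/side0.png

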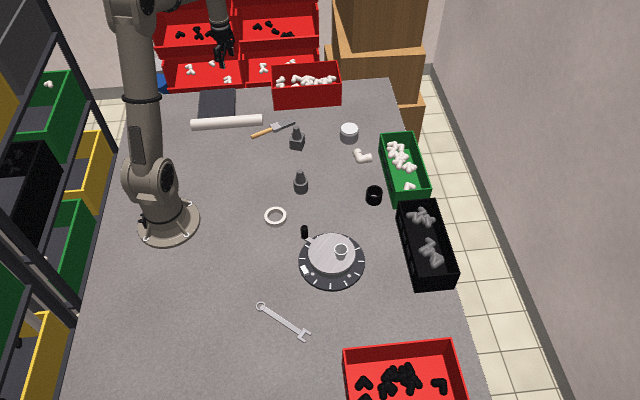

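View pics/top0.png

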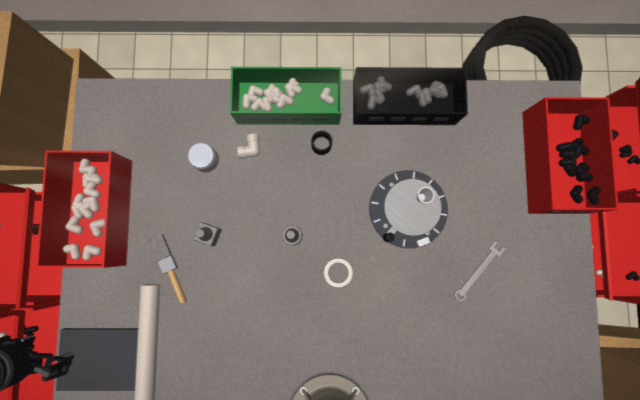

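View pics/wrist0.png

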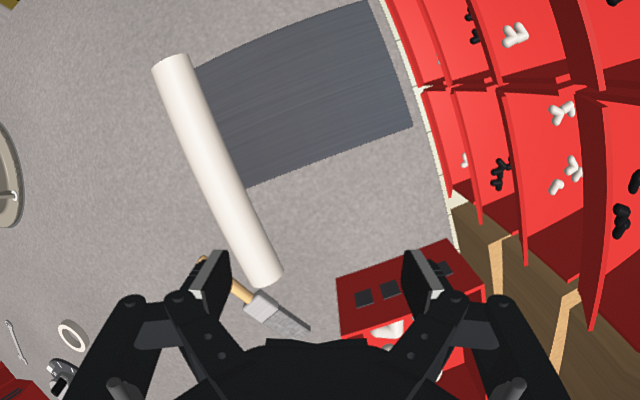

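The top view shows the square plug near (206,234), the round one at (292,235) and the jig at (408,209). The knob is near (388,237), the lug near (422,240) and the cup near (426,195). Next I zoom in and measure.

```bash
cat > h.py <<'E'
import numpy as np, cv2
from scipy.spatial.transform import Rotation as R
from plant import r, optics, job
def snap(n):
    s=optics.snapshot(n); return s["pixels"][:,:,::-1].copy(),s["camera_matrix"],s["world_from_camera"]
def ray(K,T,u,v,fish=False):
    x=(u-K[0,2])/K[0,0]; y=(v-K[1,2])/K[1,1]
    if fish:
        t=np.hypot(x,y); d=np.array([x/t*np.sin(t),y/t*np.sin(t),np.cos(t)]) if t>0 else np.array([0,0,1.])
    else: d=np.array([x,y,1.])
    return T[:3,3],T[:3,:3]@d
def onz(K,T,u,v,z,fish=False):
    o,d=ray(K,T,u,v,fish); return o+d*(z-o[2])/d[2]
def pix(K,T,p,fish=False):
    c=T[:3,:3].T@(np.array(p)-T[:3,3])
    if fish:
        t=np.arctan2(np.hypot(c[0],c[1]),c[2]); n=np.hypot(c[0],c[1]); return K[:2,2]+K[0,0]*t*c[:2]/n
    return K[:2,2]+K[0,0]*c[:2]/c[2]
def crop(im,u0,v0,u1,v1,s,name): cv2.imwrite("pics/"+name,cv2.resize(im[v0:v1,u0:u1],None,fx=s,fy=s,interpolation=cv2.INTER_CUBIC))
E
python3 - <<'E'
from h import *
im,K,T=snap("top")
crop(im,360,160,460,255,6,"jig_t.png"); crop(im,180,210,310,260,6,"pl_t.png")
im,K,T=snap("side")
crop(im,285,215,375,295,7,"jig_s.png"); crop(im,280,115,320,200,7,"pl_s.png")
E
```

```text
(no output)
```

View pics/jig_t.png

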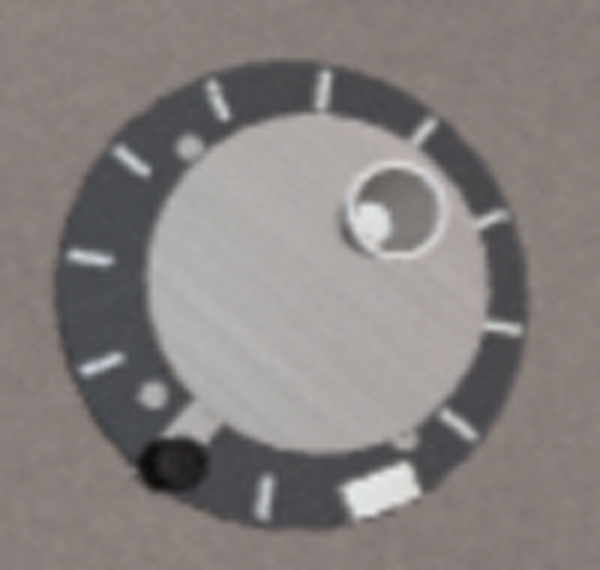

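View pics/pl_t.png

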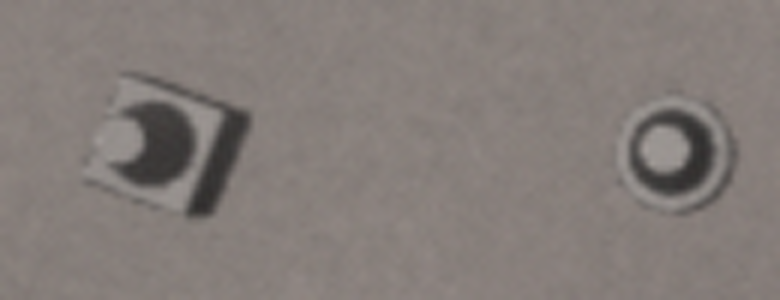

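View pics/jig_s.png

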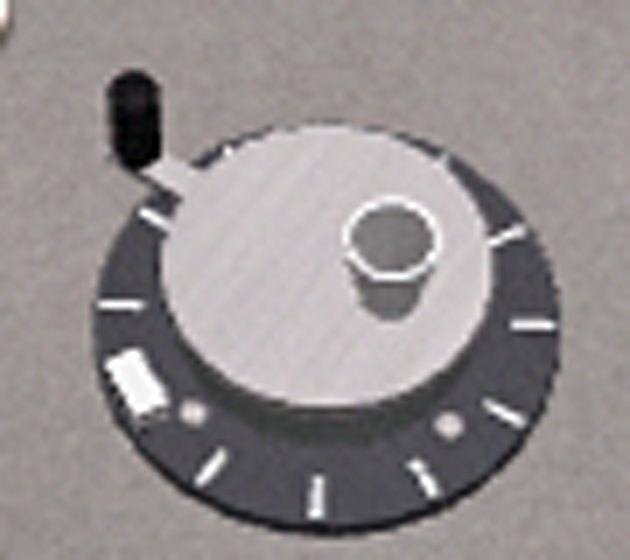

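View pics/pl_s.png

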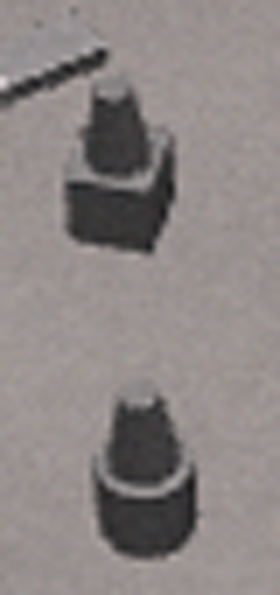

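The top crop shows the lug at about (380,490) and the knob at (173,465), roughly 60° clockwise of it, so about click −2. The cup is at (395,210) and the square plug stands at the left of the plug crop. I'll compute world positions from these.

```bash
cat >> h.py <<'E'
def tri(a,b):
    A=[];y=[]
    (o1,d1),(o2,d2)=a,b
    d1=d1/np.linalg.norm(d1); d2=d2/np.linalg.norm(d2)
    M1=np.eye(3)-np.outer(d1,d1); M2=np.eye(3)-np.outer(d2,d2)
    p=np.linalg.solve(M1+M2,M1@o1+M2@o2)
    return p, np.linalg.norm(np.cross(d1,d2)@(o2-o1))/np.linalg.norm(np.cross(d1,d2))
E
python3 - <<'E'
from h import *
im,K,T=snap("top"); ims,Ks,Ts=snap("side")
P=lambda x,y:(360+(x+.5)/6-.5,160+(y+.5)/6-.5)
# disc outline: dark bluish mask
hsv=cv2.cvtColor(im,cv2.COLOR_BGR2HSV)
m=((im.max(2)<100)).astype(np.uint8); m[:,:360]=0;m[:,460:]=0;m[:160]=0;m[255:]=0
m=cv2.morphologyEx(m,cv2.MORPH_CLOSE,np.ones((5,5)))
c=max(cv2.findContours(m,cv2.RETR_EXTERNAL,cv2.CHAIN_APPROX_NONE)[0],key=cv2.contourArea)
pts=np.array([onz(K,T,*p[0],0.012)[:2] for p in cv2.convexHull(c)]).astype(np.float32)
(cx,cy),rr=cv2.minEnclosingCircle(pts); print("disc minenc",cx,cy,rr, "ellipse",cv2.fitEllipse(pts))
# lines: pairs opposite through centre, crop coords of line middles
L=[(323,90),(425,130),(491,220),(502,328),(459,424),(264,497),(101,364),(91,258),(132,160),(217,100)]
W=np.array([onz(K,T,*P(*l),0.012)[:2] for l in L])
A=np.c_[2*W,np.ones(len(W))]; s=np.linalg.lstsq(A,(W**2).sum(1),rcond=None)[0]; C=s[:2]; print("lines circle",C,np.sqrt(s[2]+C@C))
a=np.degrees(np.arctan2(*(W-C).T[::-1])); print("line ang",a.round(1), (a%30).round(1))
lug=onz(K,T,*P(381,490),0.028)[:2]; print("lug",lug,np.linalg.norm(lug-C),np.degrees(np.arctan2(*(lug-C)[::-1])))
S=lambda x,y,u0,v0,s:(u0+(x+.5)/s-.5,v0+(y+.5)/s-.5)
cup=onz(K,T,*P(396,210),0.110); print("cup",cup,np.linalg.norm(cup[:2]-C),np.degrees(np.arctan2(*(cup[:2]-C)[::-1])))
cs=onz(Ks,Ts,*S(392,238,285,215,7),0.110); print("cup side",cs)
k=onz(K,T,*P(177,462),0.11); print("knob",k,np.linalg.norm(k[:2]-C),np.degrees(np.arctan2(*(k[:2]-C)[::-1])))
k=onz(Ks,Ts,*S(133,82,285,215,7),0.11); print("knob side",k)
Q=lambda x,y:S(x,y,180,210,6)
print("plug tip",onz(K,T,*Q(120,141),.104), "side",onz(Ks,Ts,*S(112,90,280,115,7),.104))
cor=[onz(K,T,*Q(*p),.052)[:2] for p in [(123,76),(236,116),(190,212),(86,178)]]
print("head corners",np.array(cor).round(4).tolist(),np.mean(cor,0))
for i in range(4):
    d=cor[(i+1)%4]-cor[i]; print(np.linalg.norm(d),np.degrees(np.arctan2(d[1],d[0])))
print("round",onz(K,T,*Q(663,150),.104))
for n,p in dict(tape=(338,273,.022),coup=(321,142,.05),elbow=(248,147,.036),tin=(202,156,.06),brush1=(157,237,.01),brush2=(183,300,.01),sp=(460,296,.0),sp2=(500,245,0)).items(): print(n,onz(K,T,*p)[:2].round(3))
E
```

```text
disc minenc 0.5614023804664612 -0.2230076789855957 0.11372482776641846 ellipse ((0.5625903010368347, -0.22396713495254517), (0.22106856107711792, 0.22430557012557983), 45.54412078857422)
lines circle [ 0.56416421 -0.22671155] 0.09855234701055343
line ang [  -8.9  -39.3  -70.  -100.2 -129.9  169.7  110.6   81.    51.    21.4] [21.1 20.7 20.  19.8 20.1 19.7 20.6 21.  21.  21.4]
lug [ 0.47024877 -0.25982727] 0.09958293235799474 -160.57673088344563
cup [ 0.58974698 -0.24781381  0.11      ] 0.033162987378923495 -39.51792582454143
cup side [ 0.58995857 -0.24856435  0.11      ]
knob [ 0.48072779 -0.15078852  0.11      ] 0.11280931967808024 137.69935135005238
knob side [ 0.48104636 -0.14941036  0.11      ]
plug tip [0.48893794 0.33696773 0.104     ] side [0.48917549 0.33453622 0.104     ]
head corners [[0.5201, 0.3517], [0.5021, 0.3001], [0.459, 0.3195], [0.4741, 0.3667]] [0.48882017 0.33449159]
0.05464949000139649 -109.20233920425981
0.04730454620266023 155.83997183069147
0.049618513952721884 72.23646493789963
0.04838294893173641 -18.06712653779844
round [0.48553971 0.1037451  0.104     ]
tape [ 0.383 -0.024]
coup [0.745 0.024]
elbow [0.734 0.229]
tin [0.702 0.351]
brush1 [0.481 0.483]
brush2 [0.308 0.403]
sp [ 0.318 -0.366]
sp2 [ 0.46  -0.486]
```

Measurements: the jig centre is about (0.564,−0.2245) and the lug direction about −159.5°. The handle is at click −2, so the goal is a handle direction of −69.5°. I'll write a helper that turns a wanted pose into move units.

```bash
cat >> h.py <<'E'
def pose(yaw_y,tilt=0,):
    """tool down with tool y at yaw (deg); then tilt (deg) about tool y (positive: per right hand about tool y)"""
    a=np.radians(yaw_y); y=np.array([np.cos(a),np.sin(a),0]); z=np.array([0,0,-1.]); x=np.cross(y,z)
    return R.from_matrix(np.c_[x,y,z])*R.from_euler('y',tilt,degrees=True)
def go(p,Rt,turn=None):
    o=r.get_obs(); R0=R.from_quat(o["tcp_rot"]); d=R0.inv().apply(np.array(p)-o["ee_pos"])/.3
    w=(R0.inv()*Rt).as_rotvec()/(np.pi/2)
    print("shift",d.round(3),"turn",w.round(3),"|deg|",round(np.linalg.norm(w)*90,1),"dist",round(np.linalg.norm(d)*.3,3))
def st():
    o=r.get_obs(); M=R.from_quat(o["tcp_rot"]).as_matrix()
    print("t",round(o["time"],2),"q",o["q"].round(3),"p",o["ee_pos"].round(4),"yyaw",np.degrees(np.arctan2(M[1,1],M[0,1])).round(1),"z",M[:,2].round(3),"F",o["ft_force"].round(1),"w",round(o["width"],4))
E
python3 -c "
from h import *
st(); go([.42,.40,.30],pose(25))"
```

```text
t 0.35 q [-1.301  0.399  0.045  1.537 -0.019  1.207 -0.051] p [0.2342 0.6062 0.1929] yyaw 68.9 z [-0. -0. -1.] F [-0.1 -0.   0.1] w 0.0852
shift [-0.825 -0.418 -0.357] turn [-0.     0.     0.487] |deg| 43.9 dist 0.297
```

Call:
carry_out:
  series:
    - [0.5,-0.825,-0.42,-0.36,0,0,0.48]
    - [0.5,-0.825,-0.42,-0.36,0,0,0.48]
    - [0.5,-0.825,-0.42,-0.36,0,0,0.48]
    - [0.5,-0.825,-0.42,-0.36,0,0,0.48]
    - [0.5,-0.825,-0.42,-0.36,0,0,0.48]

```text
time: 0.85
ee_pos: [0.3909, 0.4313, 0.2847]
tcp_rot: [0.533, 0.846, 0.0, -0.0]
ft_force: [1.0, 0.8, 1.0]
width: 0.0426
```

```bash
python3 -c "
from h import *
st(); go([.55,.14,.30],pose(-18))"
```

```text
t 0.85 q [-1.128  0.227  0.269  1.578 -0.062  1.344 -0.406] p [0.3909 0.4313 0.2847] yyaw 25.6 z [ 0.     0.001 -1.   ] F [1.  0.8 1. ] w 0.0426
shift [-1.105  0.059 -0.052] turn [ 0.    -0.     0.484] |deg| 43.6 dist 0.332
```

Call:
carry_out:
  series:
    - [0.5,-0.8,0.05,-0.05,0,0,0.48]
    - [0.5,-0.8,0.05,-0.05,0,0,0.48]
    - [0.5,-0.8,0.05,-0.05,0,0,0.48]
    - [0.5,-0.8,0.05,-0.05,0,0,0.48]
    - [0.5,-0.8,0.05,-0.05,0,0,0.48]

```text
time: 1.35
ee_pos: [0.5095, 0.2203, 0.2993]
tcp_rot: [0.807, 0.591, 0.001, 0.0]
ft_force: [0.7, 0.2, 0.3]
width: 0.0431
```

```bash
python3 -c "
from h import *
st(); go([.5,-.1,.28],pose(-60))"
```

```text
t 1.35 q [-0.914  0.18   0.503  1.621 -0.088  1.362 -0.706] p [0.5095 0.2203 0.2993] yyaw -17.6 z [ 0.001  0.    -1.   ] F [0.7 0.2 0.3] w 0.0431
shift [-1.027  0.292  0.064] turn [ 0.001 -0.001  0.472] |deg| 42.4 dist 0.321
```

Call:
carry_out:
  series:
    - [0.5,-0.8,0.24,0.05,0,0,0.48]
    - [0.5,-0.8,0.24,0.05,0,0,0.48]
    - [0.5,-0.8,0.24,0.05,0,0,0.48]
    - [0.5,-0.8,0.24,0.05,0,0,0.48]
    - [0.5,-0.8,0.24,0.05,0,0,0.48]

```text
time: 1.85
ee_pos: [0.5063, -0.0279, 0.284]
tcp_rot: [0.967, 0.256, 0.001, -0.0]
ft_force: [1.8, -0.1, 0.5]
width: 0.0426
```

```bash
python3 -c "
from h import *
st(); go([.48,-.152,.22],pose(-100))"
```

```text
t 1.85 q [-0.709  0.095  0.739  1.753 -0.067  1.318 -1.009] p [ 0.5063 -0.0279  0.284 ] yyaw -60.4 z [ 0.001  0.001 -1.   ] F [ 1.8 -0.1  0.5] w 0.0426
shift [-0.281  0.316  0.213] turn [-0.001 -0.001  0.44 ] |deg| 39.6 dist 0.142
```

Call:
carry_out:
  series:
    - [0.5,-0.28,0.316,0.2,0,0,0.47]
    - [0.5,-0.28,0.316,0.2,0,0,0.47]
    - [0.5,-0.28,0.316,0.2,0,0,0.47]
    - [0.5,-0.28,0.316,0.2,0,0,0.47]
    - [0.5,-0.28,0.316,0.2,0,0,0.47]

```text
time: 2.35
ee_pos: [0.4801, -0.1517, 0.2233]
tcp_rot: [0.994, -0.112, -0.0, -0.0]
ft_force: [0.7, 0.7, 0.5]
width: 0.0428
```

```bash
python3 -c "
from h import *
st(); go([.48,-.152,.150],pose(-129.5))
im,K,T=snap('wrist'); cv2.imwrite('pics/w1.png',im)
for p in [(.48,-.152,.11),(.48,-.152,.06)]: print(pix(K,T,p,True))
im,K,T=snap('side'); crop(im,230,130,430,300,4,'s1.png')"
```

```text
t 2.35 q [-0.592  0.163  0.916  1.855 -0.139  1.192 -1.426] p [ 0.4801 -0.1517  0.2233] yyaw -102.9 z [-0.001  0.    -1.   ] F [0.7 0.7 0.5] w 0.0428
shift [0.    0.001 0.244] turn [0.    0.001 0.296] |deg| 26.6 dist 0.073
[316.41447467 177.53268778]
[316.39249799 166.20509752]
```

View pics/w1.png

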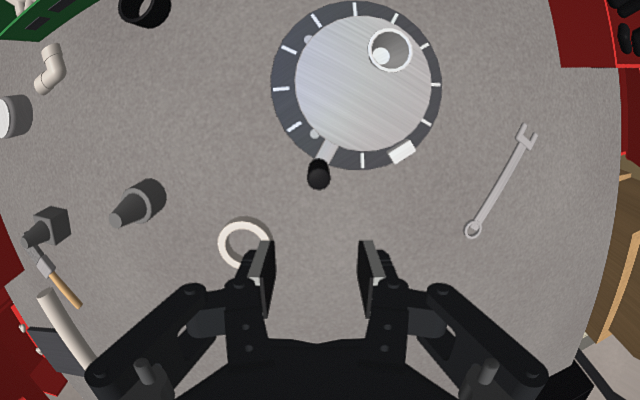

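View pics/s1.png

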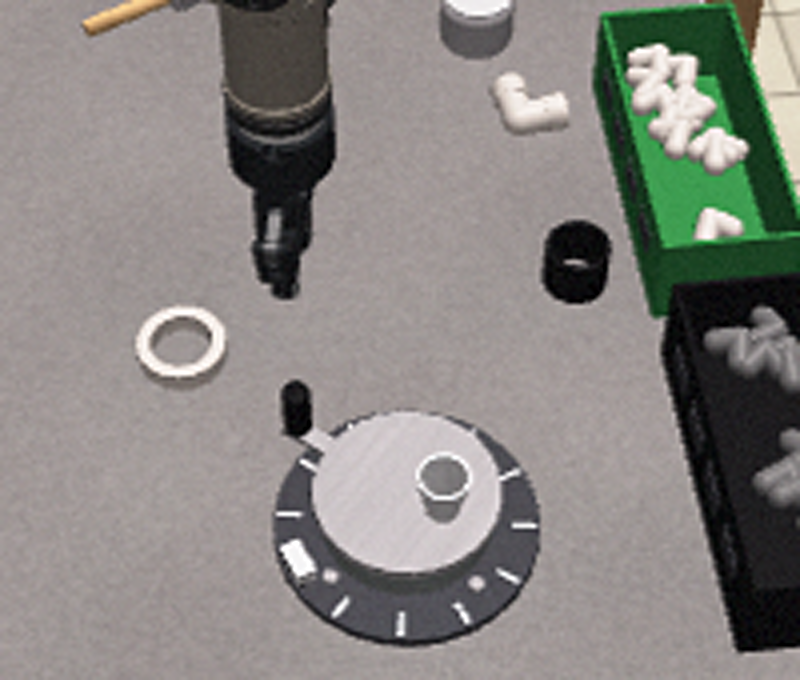

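The wrist view shows the knob at (319,174), within about 3 px of the prediction, between the finger lines. Next I go down over it with a caging opening.

Call:
carry_out:
  series:
    - [0.5,0,0,0.05,0,0,0.1]
    - [0.5,0,0,0.1,0,0,0.2]
    - [0.5,0,0,0.15,0,0,0.296]
    - [0.5,0,0,0.24,0,0,0.296]
    - [0.5,0,0,0.24,0,0,0.296]

```text
time: 2.95
ee_pos: [0.4788, -0.1487, 0.1492]
tcp_rot: [0.943, -0.332, -0.003, 0.001]
ft_force: [-0.5, 0.4, -1.1]
width: 0.043
```

```bash
python3 -c "
from h import *
st(); go([.4795,-.1525,.076],pose(-129.5))
im,K,T=snap('wrist'); crop(im,200,120,440,300,3,'w2.png')"
```

```text
t 2.95 q [-0.59   0.28   0.956  1.951 -0.262  1.048 -1.766] p [ 0.4788 -0.1487  0.1492] yyaw -128.8 z [-0.006  0.001 -1.   ] F [-0.5  0.4 -1.1] w 0.043
shift [0.011 0.008 0.244] turn [0.002 0.003 0.008] |deg| 0.8 dist 0.073
```

View pics/w2.png

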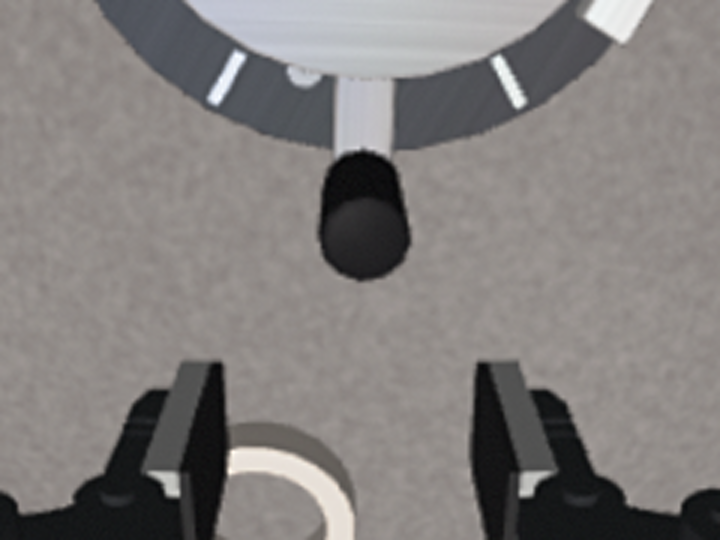

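```bash
python3 -c "
from h import *
im,K,T=snap('wrist')
print(onz(K,T,321.5,199,.11,True)); st()"
```

```text
[ 0.47925493 -0.15442709  0.11      ]
t 3.05 q [-0.591  0.277  0.958  1.947 -0.261  1.048 -1.767] p [ 0.4813 -0.15    0.1521] yyaw -128.8 z [-0. -0. -1.] F [ 0.1 -0.   0.6] w 0.0425
```

```bash
python3 -c "
from h import *
go([.479,-.1545,.076],pose(-129.5))"
```

```text
shift [0.004 0.016 0.254] turn [0.    0.    0.007] |deg| 0.7 dist 0.076
```

Call:
carry_out:
  series:
    - [0.5,0.004,0.016,0.1,0,0,0.007]
    - [0.5,0.004,0.016,0.2,0,0,0.007]
    - [0.5,0.004,0.016,0.254,0,0,0.007]
    - [0.42,0.004,0.016,0.254,0,0,0.007]
    - [0.42,0.004,0.016,0.254,0,0,0.007]

```text
time: 3.55
ee_pos: [0.4804, -0.155, 0.077]
tcp_rot: [0.941, -0.338, 0.001, -0.0]
ft_force: [-0.1, 0.2, 0.3]
width: 0.0361
```

```bash
cat > arc.py <<'E'
from h import *
import sys
C=np.array([.564,-.2245])
def arc(th0,th1,n=5,z=.076):
    o=r.get_obs(); R0=R.from_quat(o["tcp_rot"])
    for th in np.linspace(th0,th1,n+1)[1:]:
        a=np.radians(th); p=np.r_[C+.11*np.array([np.cos(a),np.sin(a)]),z]
        d=R0.inv().apply(p-o["ee_pos"])/.3; w=(R0.inv()*pose(th+90-360)).as_rotvec()/(np.pi/2)
        print([0.42]+d.round(3).tolist()+w.round(3).tolist())
st(); arc(float(sys.argv[1]),float(sys.argv[2]))
E
python3 arc.py 140.5 180.5
```

```text
t 3.55 q [-0.492  0.39   0.883  2.023 -0.385  0.899 -1.662] p [ 0.4804 -0.155   0.077 ] yyaw -129.6 z [ 0.002 -0.    -1.   ] F [-0.1  0.2  0.3] w 0.0361
[0.42, -0.001, 0.053, 0.003, -0.001, -0.001, -0.089]
[0.42, 0.01, 0.103, 0.003, -0.001, -0.001, -0.178]
[0.42, 0.028, 0.151, 0.003, -0.001, -0.001, -0.267]
[0.42, 0.052, 0.196, 0.003, -0.0, -0.001, -0.356]
[0.42, 0.082, 0.237, 0.003, -0.0, -0.001, -0.445]
```

Call:
carry_out:
  series:
    - [0.42,0,0.053,0,0,0,-0.09]
    - [0.42,0.01,0.103,0,0,0,-0.18]
    - [0.42,0.028,0.151,0,0,0,-0.267]
    - [0.42,0.052,0.196,0,0,0,-0.356]
    - [0.42,0.082,0.237,0,0,0,-0.445]

```text
time: 4.05
ee_pos: [0.4541, -0.2262, 0.0778]
tcp_rot: [1.0, 0.007, 0.002, 0.0]
ft_force: [0.3, -1.5, 0.3]
width: 0.036
```

```bash
python3 arc.py 180.5 220.5
```

```text
t 4.05 q [-0.221  0.343  0.722  2.015 -0.293  0.882 -0.896] p [ 0.4541 -0.2262  0.0778] yyaw -89.2 z [ 0.004 -0.001 -1.   ] F [ 0.3 -1.5  0.3] w 0.036
[0.42, 0.003, 0.049, 0.006, 0.001, -0.003, -0.085]
[0.42, 0.013, 0.099, 0.006, 0.001, -0.002, -0.174]
[0.42, 0.031, 0.147, 0.006, 0.001, -0.002, -0.263]
[0.42, 0.054, 0.192, 0.006, 0.001, -0.002, -0.352]
[0.42, 0.084, 0.234, 0.006, 0.001, -0.002, -0.441]
```

Call:
carry_out:
  series:
    - [0.42,0.003,0.05,0,0,0,-0.085]
    - [0.42,0.013,0.099,0,0,0,-0.174]
    - [0.42,0.031,0.147,0,0,0,-0.263]
    - [0.42,0.054,0.192,0,0,0,-0.352]
    - [0.42,0.084,0.234,0,0,0,-0.44]

```text
time: 4.55
ee_pos: [0.4799, -0.2968, 0.078]
tcp_rot: [0.939, 0.345, 0.001, 0.001]
ft_force: [-0.5, -0.3, 0.4]
width: 0.0357
```

```bash
python3 arc.py 220.5 260.5
```

```text
t 4.55 q [ 0.045  0.41   0.546  1.881 -0.264  0.918 -0.151] p [ 0.4799 -0.2968  0.078 ] yyaw -49.6 z [ 0.004 -0.002 -1.   ] F [-0.5 -0.3  0.4] w 0.0357
[0.42, 0.007, 0.05, 0.007, 0.002, -0.001, -0.09]
[0.42, 0.017, 0.1, 0.007, 0.003, -0.001, -0.179]
[0.42, 0.035, 0.148, 0.007, 0.003, -0.0, -0.268]
[0.42, 0.059, 0.193, 0.007, 0.003, -0.0, -0.357]
[0.42, 0.089, 0.234, 0.008, 0.003, -0.0, -0.446]
```

Call:
carry_out:
  series:
    - [0.42,0.005,0.05,0,0,0,-0.09]
    - [0.42,0.015,0.1,0,0,0,-0.179]
    - [0.42,0.033,0.148,0,0,0,-0.268]
    - [0.42,0.057,0.193,0,0,0,-0.357]
    - [0.42,0.087,0.234,0,0,0,-0.446]

```text
time: 5.05
ee_pos: [0.5453, -0.3338, 0.0782]
tcp_rot: [0.763, 0.646, 0.0, 0.002]
ft_force: [0.2, -0.1, -1.0]
width: 0.036
```

```bash
python3 arc.py 260.5 293.5
```

```text
t 5.05 q [ 0.214  0.505  0.364  1.693 -0.209  0.977  0.488] p [ 0.5453 -0.3338  0.0782] yyaw -9.5 z [ 0.003 -0.003 -1.   ] F [ 0.2 -0.1 -1. ] w 0.036
[0.42, 0.005, 0.043, 0.008, 0.002, 0.002, -0.073]
[0.42, 0.013, 0.085, 0.008, 0.002, 0.002, -0.147]
[0.42, 0.025, 0.125, 0.008, 0.002, 0.002, -0.22]
[0.42, 0.041, 0.164, 0.008, 0.002, 0.002, -0.293]
[0.42, 0.062, 0.201, 0.008, 0.002, 0.002, -0.367]
```

Call:
carry_out:
  series:
    - [0.42,0.003,0.043,0,0,0,-0.073]
    - [0.42,0.011,0.085,0,0,0,-0.147]
    - [0.42,0.023,0.125,0,0,0,-0.22]
    - [0.42,0.039,0.164,0,0,0,-0.293]
    - [0.42,0.06,0.201,0,0,0,-0.367]

```text
time: 5.55
ee_pos: [0.6078, -0.3259, 0.0783]
tcp_rot: [0.548, 0.836, -0.0, 0.002]
ft_force: [0.4, -0.1, 0.2]
width: 0.0355
```

Run:
```python
from h import *
st()
im,K,T=snap('top'); crop(im,360,160,460,255,6,'t3.png')
im,K,T=snap('wrist'); cv2.imwrite('pics/w3.png',im)
```

```text
t 5.55 q [ 0.278  0.571  0.219  1.556 -0.136  1.026  0.944] p [ 0.6078 -0.3259  0.0783] yyaw 23.5 z [ 0.003 -0.003 -1.   ] F [ 0.4 -0.1  0.2] w 0.0355
```

View pics/w3.png

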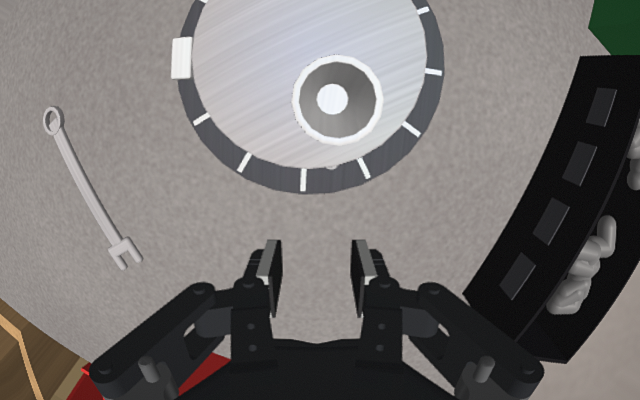

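View pics/t3.png

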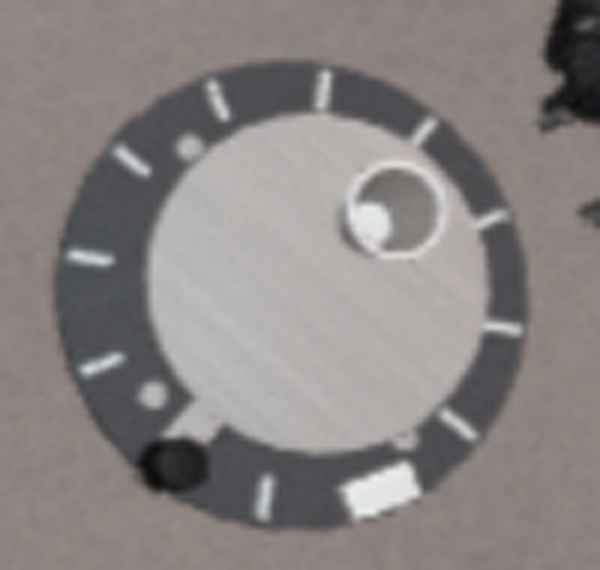

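The deck has not moved at all: the knob is still at (173,465), so the fingers missed it. I'll check how the TCP projects into the pictures.

Run:
```python
from h import *
st(); o=r.get_obs(); p=o['ee_pos']; Rt=R.from_quat(o['tcp_rot'])
for n in ['top','side','wrist']:
    im,K,T=snap(n); f=n=='wrist'
    for d in [0,-.019,-.06]:
        u=pix(K,T,p+Rt.apply([0,0,d]),f); print(n,d,u.round(1))
        cv2.circle(im,tuple(int(x) for x in u),2,(0,0,255),-1)
    if f: cv2.imwrite('pics/p_w.png',im)
    else:
        u=u.astype(int); crop(im,u[0]-60,u[1]-50,u[0]+60,u[1]+50,6,'p_%s.png'%n)
```

```text
t 5.65 q [ 0.277  0.572  0.217  1.555 -0.138  1.025  0.94 ] p [ 0.6094 -0.3239  0.078 ] yyaw 23.4 z [ 0.005 -0.001 -1.   ] F [-1.1  0.9 -0.4] w 0.0361
top 0 [450.4 189. ]
top -0.019 [452.8 188. ]
top -0.06 [458.3 185.7]
side 0 [349.8 274. ]
side -0.019 [349.9 270.9]
side -0.06 [350.4 263.9]
wrist 0 [321.5 224.7]
wrist -0.019 [321.9 237.8]
wrist -0.06 [323.2 276.4]
```

View pics/p_top.png

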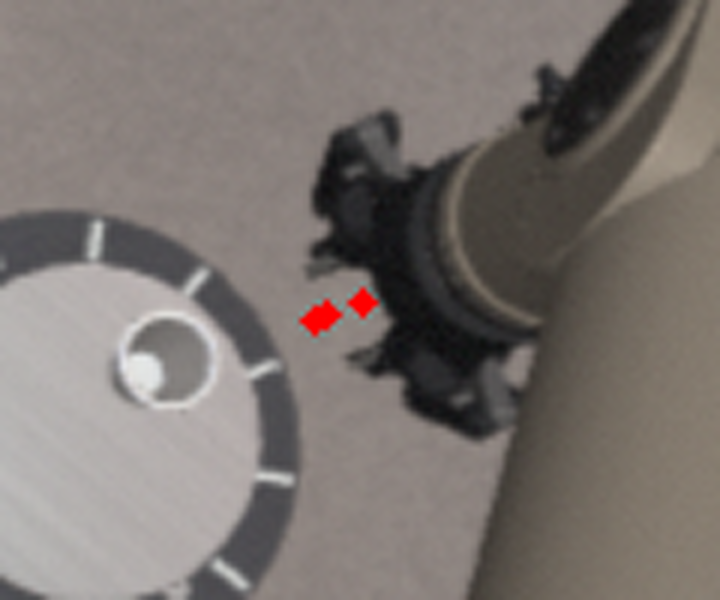

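View pics/p_side.png

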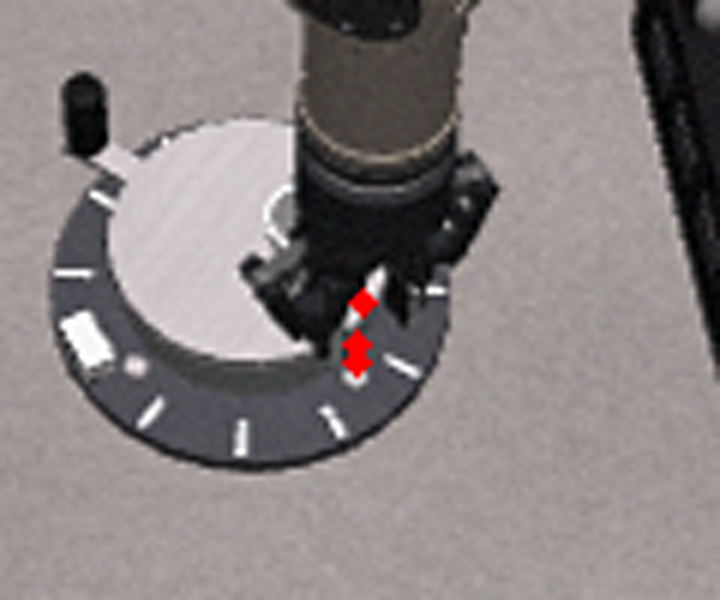

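View pics/p_w.png

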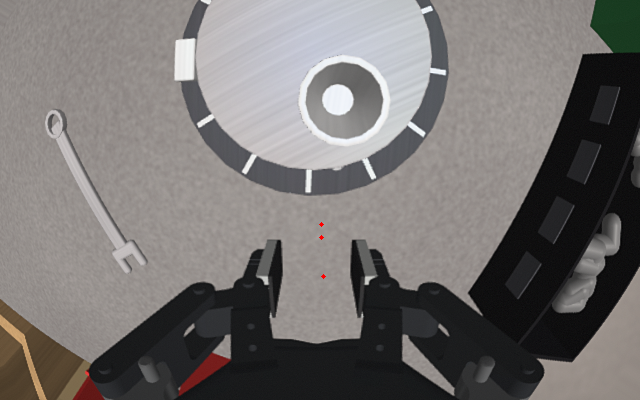

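The reported TCP (red) projects well beyond the visible finger ends, so the fingers passed above the knob. I'll triangulate the real tips.

Run:
```python
from h import *
im,K,T=snap('top'); crop(im,440,160,480,200,15,'q_t.png')
im,K,T=snap('side'); crop(im,325,245,375,285,15,'q_s.png')
```

```text
(no output)
```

View pics/q_t.png

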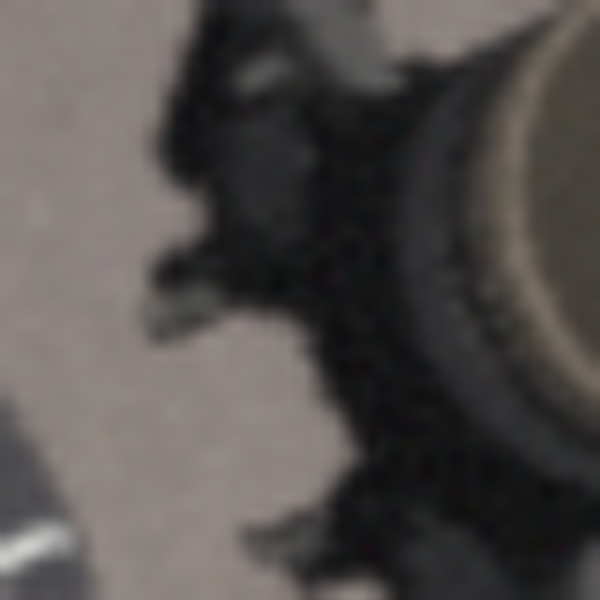

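View pics/q_s.png

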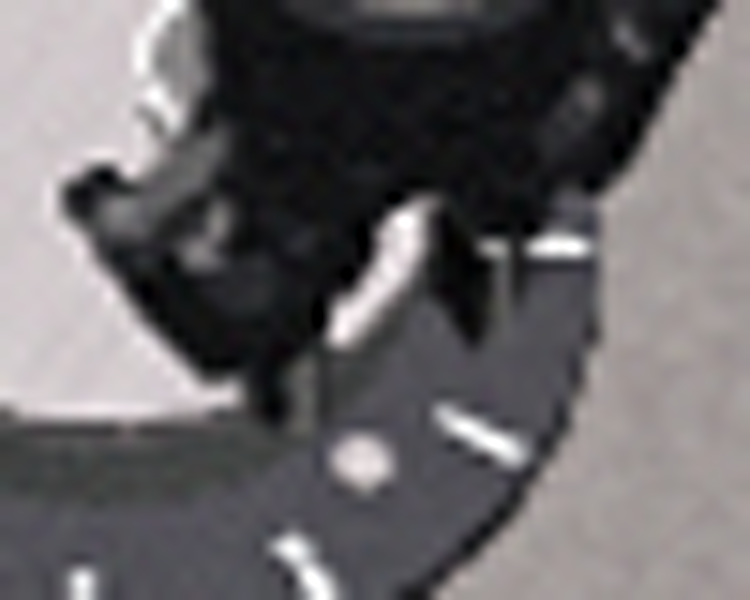

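Run:
```python
from h import *
o=r.get_obs(); p=o['ee_pos']; Rt=R.from_quat(o['tcp_rot'])
_,K,T=snap('top'); _,Ks,Ts=snap('side')
for t,s in [((440+150/15-.5,160+325/15-.5),(325+485/15-.5,245+345/15-.5)),((440+250/15-.5,160+545/15-.5),(325+295/15-.5,245+430/15-.5))]:
    q,e=tri(ray(K,T,*t),ray(Ks,Ts,*s)); print(q.round(4),e.round(4),Rt.inv().apply(q-p).round(4))
_,K,T=snap('wrist'); print((Rt.inv().apply(T[:3,3]-p)).round(3), (Rt.inv()*R.from_matrix(T[:3,:3])).as_matrix().round(3))
st()
```

```text
[ 0.6296 -0.3155  0.0982] 0.0047 [-0.0003  0.0262 -0.0219]
[ 0.5892 -0.3312  0.0992] 0.0022 [ 0.001  -0.0172 -0.0229]
[ 0.08  -0.    -0.182] [[ 0.    -0.951 -0.309]
 [ 1.     0.     0.   ]
 [-0.    -0.309  0.951]]
t 6.05 q [ 0.279  0.572  0.219  1.56  -0.138  1.024  0.94 ] p [ 0.6056 -0.3249  0.0757] yyaw 23.1 z [-0. -0. -1.] F [ 0.6  0.1 -0.8] w 0.0356
```

```bash
python3 -c "
from h import *
go([.56,-.25,.17],pose(-18)); "
```

```text
shift [ 0.289 -0.042 -0.314] turn [-0.     0.     0.457] |deg| 41.1 dist 0.129
```

Call:
carry_out:
  series:
    - [0.5,0,0,-0.16,0,0,0.09]
    - [0.5,0,0,-0.314,0,0,0.18]
    - [0.5,0.1,-0.02,-0.314,0,0,0.27]
    - [0.5,0.2,-0.04,-0.314,0,0,0.36]
    - [0.5,0.289,-0.042,-0.314,0,0,0.46]

```text
time: 6.55
ee_pos: [0.5589, -0.2495, 0.1701]
tcp_rot: [0.81, 0.586, 0.0, -0.0]
ft_force: [0.7, -0.5, -1.5]
width: 0.0426
```

```bash
python3 -c "
from h import *
go([.479,-.1545,.17],pose(-60)); "
```

```text
shift [ 0.217 -0.352  0.001] turn [-0.    -0.     0.464] |deg| 41.8 dist 0.124
```

Call:
carry_out:
  series:
    - [0.5,0.217,-0.352,0,0,0,0.47]
    - [0.5,0.217,-0.352,0,0,0,0.47]
    - [0.5,0.217,-0.352,0,0,0,0.47]
    - [0.5,0.217,-0.352,0,0,0,0.47]
    - [0.5,0.217,-0.352,0,0,0,0.47]

```text
time: 7.05
ee_pos: [0.479, -0.1547, 0.1701]
tcp_rot: [0.967, 0.256, 0.0, -0.0]
ft_force: [0.1, -0.6, 0.2]
width: 0.0427
```

```bash
python3 -c "
from h import *
go([.479,-.1545,.15],pose(-102)); "
```

```text
shift [ 0.    -0.     0.067] turn [-0.001 -0.001  0.463] |deg| 41.6 dist 0.02
```

Call:
carry_out:
  series:
    - [0.5,0,0,0,0,0,0.47]
    - [0.5,0,0,0,0,0,0.47]
    - [0.5,0,0,0,0,0,0.47]
    - [0.5,0,0,0,0,0,0.47]
    - [0.5,0,0,0,0,0,0.47]

```text
time: 7.55
ee_pos: [0.4794, -0.1557, 0.1698]
tcp_rot: [0.994, -0.111, 0.0, -0.0]
ft_force: [-0.4, -0.1, -0.1]
width: 0.0425
```

```bash
python3 -c "
from h import *
st();go([.479,-.1545,.077],pose(-129.5)); "
```

```text
t 7.55 q [-0.277  0.18   0.573  1.92  -0.111  1.073 -1.451] p [ 0.4794 -0.1557  0.1698] yyaw -102.8 z [ 0.  0. -1.] F [-0.4 -0.1 -0.1] w 0.0425
shift [-0.002 -0.004  0.309] turn [-0.     0.     0.297] |deg| 26.7 dist 0.093
```

Go down to TCP z = 0.077 as before and look from the side and the wrist.

Call:
carry_out:
  series:
    - [0.5,0,0,0.02,0,0,0.1]
    - [0.5,0,0,0.04,0,0,0.2]
    - [0.5,0,0,0.1,0,0,0.297]
    - [0.5,0,0,0.2,0,0,0.297]
    - [0.5,0,-0.004,0.309,0,0,0.297]

```text
time: 8.05
ee_pos: [0.4807, -0.1547, 0.077]
tcp_rot: [0.942, -0.335, 0.001, -0.0]
ft_force: [0.3, -0.4, -0.3]
width: 0.0422
```

Run:
```python
from h import *
im,K,T=snap('side'); crop(im,270,215,330,265,12,'a_s.png')
im,K,T=snap('wrist'); crop(im,200,120,440,330,3,'a_w.png')
st()
```

```text
t 8.15 q [-0.279  0.319  0.6    2.022 -0.231  0.875 -1.806] p [ 0.4761 -0.1533  0.0738] yyaw -129.1 z [-0.008  0.001 -1.   ] F [-0.7  0.3 -0.7] w 0.0427
```

View pics/a_s.png

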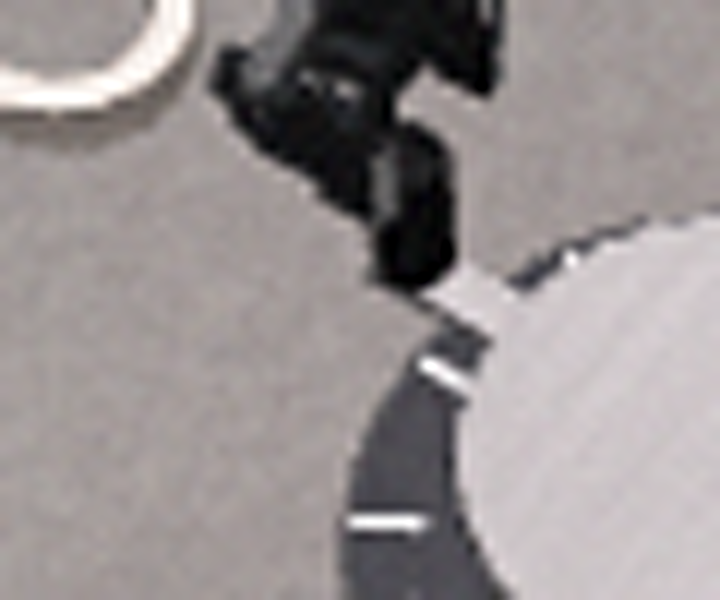

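View pics/a_w.png

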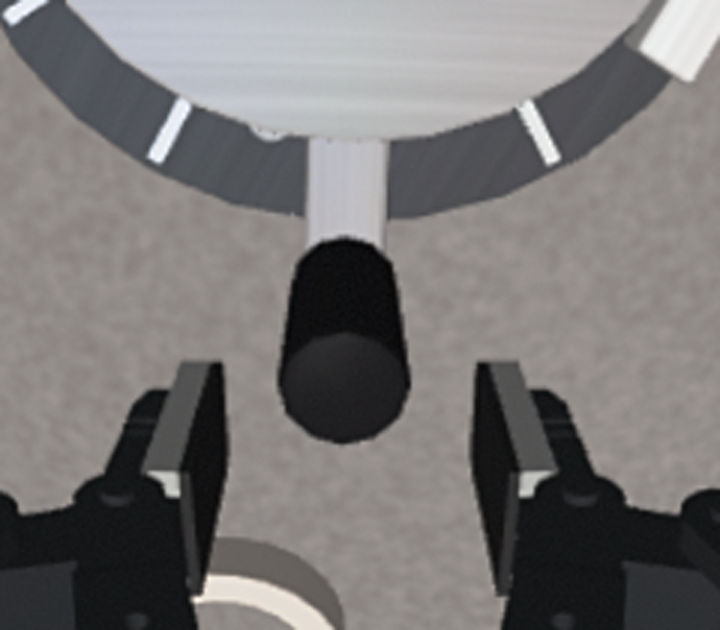

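The wrist picture shows the knob (24 mm, 130 px) farther from the camera than the jaw tips (42 mm, 250 px). So the real tips sit roughly 45 mm behind the reported TCP at this opening, above the knob. I'll go lower in steps.

Call:
carry_out:
  series:
    - [0.5,0,0,0.03,0,0,0]
    - [0.5,0,0,0.06,0,0,0]
    - [0.5,0,0,0.09,0,0,0]
    - [0.5,0,0,0.12,0,0,0]
    - [0.5,0,0,0.12,0,0,0]

```text
time: 8.65
ee_pos: [0.4791, -0.1541, 0.0401]
tcp_rot: [0.942, -0.335, -0.001, 0.0]
ft_force: [0.3, -0.8, -0.4]
width: 0.0429
```

Run:
```python
from h import *
im,K,T=snap('side'); crop(im,270,215,330,265,12,'b_s.png')
im,K,T=snap('wrist'); crop(im,200,120,440,330,3,'b_w.png')
st()
```

```text
t 8.75 q [-0.249  0.372  0.574  2.046 -0.279  0.799 -1.764] p [ 0.4799 -0.1545  0.041 ] yyaw -129.1 z [-0.  0. -1.] F [ 0.6 -0.2  0.9] w 0.0429
```

View pics/b_s.png

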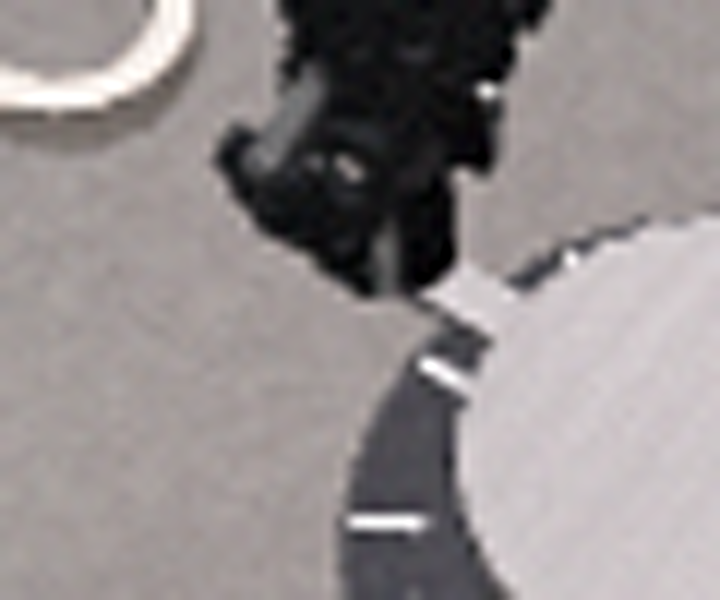

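View pics/b_w.png

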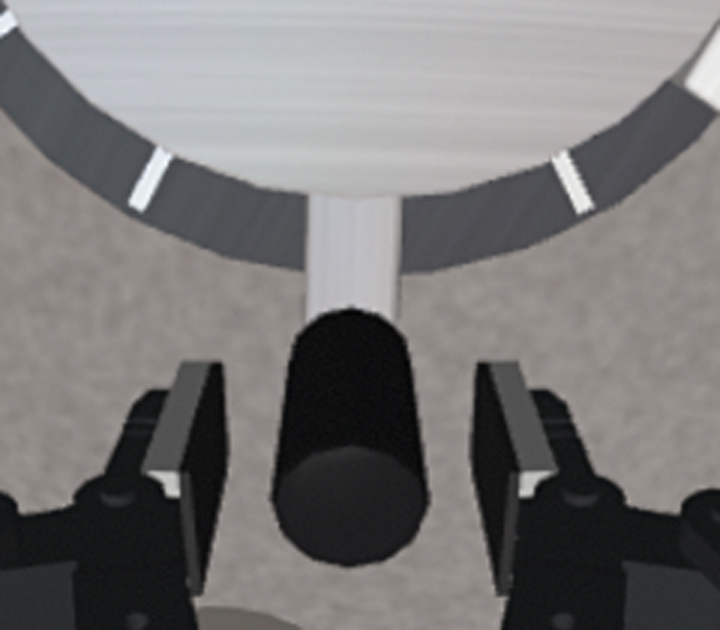

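Now the knob stands between the pads, with tips about 16 mm below its top. I go 14 mm lower, then swing.

Call:
carry_out:
  series:
    - [0.5,0,0,0.025,0,0,0]
    - [0.5,0,0,0.045,0,0,0]
    - [0.5,0,0,0.045,0,0,0]
    - [0.42,0,0,0.045,0,0,0]
    - [0.42,0,0,0.045,0,0,0]

```text
time: 9.25
ee_pos: [0.48, -0.1544, 0.0276]
tcp_rot: [0.942, -0.335, 0.0, -0.0]
ft_force: [-0.3, -0.8, 0.3]
width: 0.0355
```

```bash
sed -i 's/z=.076/z=.027/' arc.py; python3 arc.py 140.5 180.5
```

```text
t 9.25 q [-0.237  0.393  0.562  2.055 -0.297  0.771 -1.748] p [ 0.48   -0.1544  0.0276] yyaw -129.1 z [ 0.  0. -1.] F [-0.3 -0.8  0.3] w 0.0355
[0.42, 0.001, 0.053, 0.002, -0.0, -0.0, -0.085]
[0.42, 0.011, 0.103, 0.002, -0.0, -0.0, -0.173]
[0.42, 0.029, 0.152, 0.002, -0.0, -0.0, -0.262]
[0.42, 0.052, 0.197, 0.002, -0.0, -0.0, -0.351]
[0.42, 0.082, 0.238, 0.002, -0.0, -0.0, -0.44]
```

Call:
carry_out:
  series:
    - [0.42,0,0.053,0,0,0,-0.088]
    - [0.42,0.01,0.103,0,0,0,-0.177]
    - [0.42,0.028,0.151,0,0,0,-0.265]
    - [0.42,0.052,0.196,0,0,0,-0.354]
    - [0.42,0.082,0.237,0,0,0,-0.442]

```text
time: 9.75
ee_pos: [0.4542, -0.2214, 0.0276]
tcp_rot: [1.0, 0.009, -0.0, -0.003]
ft_force: [1.9, 13.8, 4.8]
width: 0.0358
```

```bash
python3 arc.py 180.5 220.5; python3 -c "
from h import *
im,K,T=snap('wrist'); crop(im,200,120,440,330,3,'c_w.png')"
```

```text
t 9.75 q [ 0.033  0.371  0.408  2.046 -0.217  0.768 -0.979] p [ 0.4542 -0.2214  0.0276] yyaw -89.0 z [-0.001  0.007 -1.   ] F [ 1.9 13.8  4.8] w 0.0358
[0.42, 0.002, 0.065, 0.001, -0.004, 0.0, -0.083]
[0.42, 0.013, 0.115, 0.001, -0.004, -0.0, -0.172]
[0.42, 0.03, 0.163, 0.001, -0.004, -0.0, -0.261]
[0.42, 0.053, 0.208, 0.0, -0.004, -0.001, -0.35]
[0.42, 0.083, 0.25, 0.0, -0.004, -0.001, -0.439]
```

View pics/c_w.png

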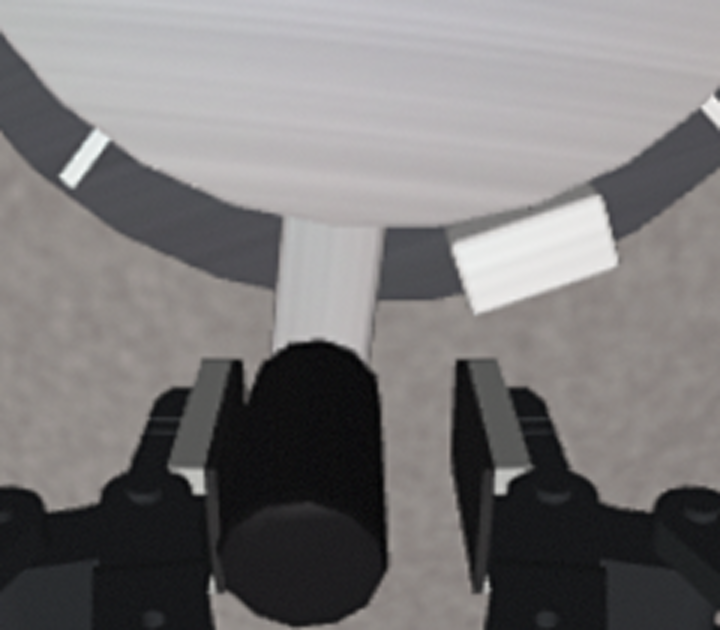

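The knob is now against the left pad and moving, with the lug passing at (530,250). I continue the arc in equal steps.

Call:
carry_out:
  series:
    - [0.42,0.003,0.051,0,0,0,-0.087]
    - [0.42,0.013,0.1,0,0,0,-0.176]
    - [0.42,0.03,0.149,0,0,0,-0.265]
    - [0.42,0.053,0.194,0,0,0,-0.354]
    - [0.42,0.083,0.236,0,0,0,-0.443]

```text
time: 10.3
ee_pos: [0.4763, -0.2889, 0.0263]
tcp_rot: [0.937, 0.35, -0.002, -0.007]
ft_force: [-6.0, 7.0, 0.5]
width: 0.036
```

```bash
python3 arc.py 220.5 260.5
```

```text
t 10.3 q [ 0.275  0.439  0.247  1.914 -0.151  0.82  -0.251] p [ 0.4763 -0.2889  0.0263] yyaw -49.0 z [-0.009  0.012 -1.   ] F [-6.   7.   0.5] w 0.036
[0.42, -0.002, 0.077, -0.003, -0.009, -0.001, -0.084]
[0.42, 0.008, 0.128, -0.004, -0.009, -0.002, -0.173]
[0.42, 0.025, 0.176, -0.005, -0.009, -0.002, -0.262]
[0.42, 0.049, 0.221, -0.006, -0.009, -0.003, -0.35]
[0.42, 0.079, 0.263, -0.006, -0.009, -0.004, -0.439]
```

Call:
carry_out:
  series:
    - [0.42,0,0.052,0,0,0,-0.087]
    - [0.42,0.01,0.102,0,0,0,-0.176]
    - [0.42,0.028,0.15,0,0,0,-0.265]
    - [0.42,0.052,0.195,0,0,0,-0.354]
    - [0.42,0.082,0.237,0,0,0,-0.443]

```text
time: 10.8
ee_pos: [0.543, -0.3335, 0.0267]
tcp_rot: [0.762, 0.647, -0.001, -0.002]
ft_force: [-0.2, -0.8, -0.8]
width: 0.036
```

```bash
python3 arc.py 260.5 294.5
```

```text
t 10.8 q [ 0.422  0.541  0.084  1.721 -0.055  0.886  0.366] p [ 0.543  -0.3335  0.0267] yyaw -9.3 z [-0.003  0.001 -1.   ] F [-0.2 -0.8 -0.8] w 0.036
[0.42, 0.006, 0.053, -0.001, -0.002, -0.001, -0.074]
[0.42, 0.013, 0.095, -0.001, -0.002, -0.001, -0.149]
[0.42, 0.026, 0.137, -0.001, -0.002, -0.001, -0.225]
[0.42, 0.043, 0.177, -0.001, -0.002, -0.001, -0.3]
[0.42, 0.065, 0.214, -0.002, -0.002, -0.001, -0.376]
```

Call:
carry_out:
  series:
    - [0.42,0.003,0.044,0,0,0,-0.074]
    - [0.42,0.01,0.088,0,0,0,-0.15]
    - [0.42,0.022,0.129,0,0,0,-0.225]
    - [0.42,0.039,0.17,0,0,0,-0.3]
    - [0.42,0.061,0.208,0,0,0,-0.376]

```text
time: 11.3
ee_pos: [0.6073, -0.3271, 0.0269]
tcp_rot: [0.541, 0.841, -0.001, -0.002]
ft_force: [-7.7, -1.8, 2.7]
width: 0.0358
```

Run:
```python
from h import *
st()
im,K,T=snap('top'); crop(im,360,160,460,255,6,'d_t.png')
im,K,T=snap('wrist'); crop(im,200,120,440,330,3,'d_w.png')
```

```text
t 11.3 q [ 0.471  0.619 -0.058  1.577  0.044  0.951  0.825] p [ 0.6073 -0.3271  0.0269] yyaw 24.4 z [-0.004 -0.    -1.   ] F [-7.7 -1.8  2.7] w 0.0358
```

View pics/d_w.png

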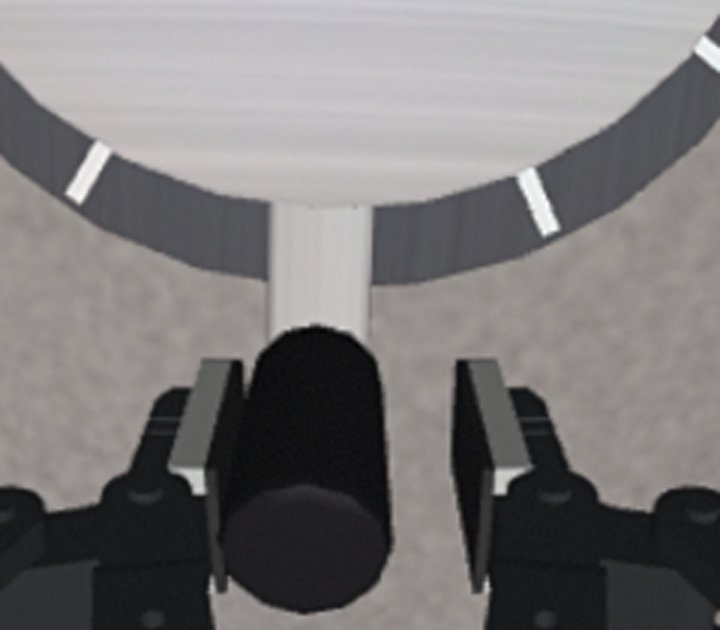

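View pics/d_t.png

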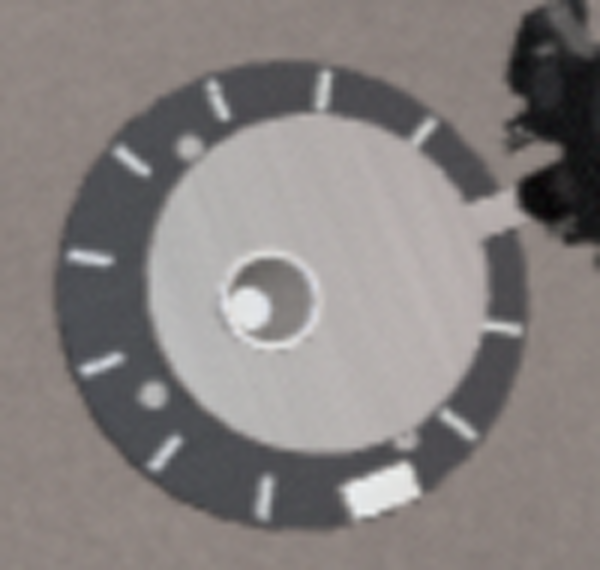

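The handle stands over the third line, at (500,210). I release and lift away.

Call:
carry_out:
  series:
    - [0.6,0,-0.01,0,0,0,0]
    - [0.6,0,-0.02,0,0,0,0]
    - [0.6,0,-0.02,-0.16,0,0,0]
    - [0.6,0,-0.02,-0.33,0,0,0]
    - [0.6,0,-0.02,-0.5,0,0,0]

```text
time: 11.9
ee_pos: [0.6028, -0.3288, 0.1772]
tcp_rot: [0.544, 0.839, -0.0, -0.0]
ft_force: [1.2, -0.3, -0.2]
width: 0.0514
```

Run:
```python
from h import *
st()
im,K,T=snap('wrist'); cv2.imwrite('pics/e_w.png',im)
go([.5,-.05,.25],pose(-18))
```

```text
t 11.9 q [ 0.476  0.475 -0.057  1.455  0.028  1.213  0.837] p [ 0.6028 -0.3288  0.1772] yyaw 24.1 z [-0.001  0.    -1.   ] F [ 1.2 -0.3 -0.2] w 0.0514
shift [ 1.001  0.056 -0.218] turn [0.009 0.005 0.468] |deg| 42.1 dist 0.308
```

View pics/e_w.png

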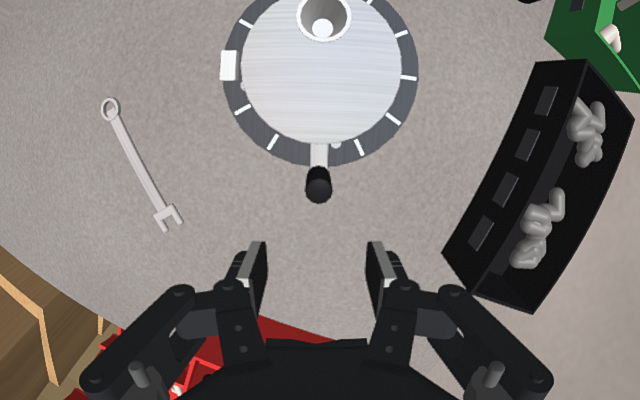

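The handle now rests at the third line counter-clockwise from the lug; in this view the lug is at (228,65), the first two lines at (243,110) and (272,142), and the knob at (319,185). Next is the plug: I move over towards it.

Call:
carry_out:
  series:
    - [1,0.8,0.05,-0.3,0,0,0.48]
    - [1,0.8,0.05,-0.3,0,0,0.48]
    - [1,0.8,0.05,-0.3,0,0,0.48]
    - [1,0.8,0.05,-0.3,0,0,0.48]
    - [1,0.8,0.05,-0.3,0,0,0.48]

```text
time: 12.45
ee_pos: [0.5203, -0.109, 0.2635]
tcp_rot: [0.814, 0.581, 0.0, 0.0]
ft_force: [0.5, 0.3, -0.0]
width: 0.0855
```

```bash
cat > pl.py <<'E'
from h import *
G=.060
def tcp(g,psi,tilt,back=0,G=G):
    Rt=pose(psi,tilt); z=Rt.as_matrix()[:,2]; return np.array(g)+z*(G-back),Rt
E
python3 - <<'E'
from pl import *
st()
p,Rt=tcp([.492,.341,.03],-20,-50,.17); print(p.round(3)); go(p,Rt)
go([.53,.2,.27],pose(-20,-10))
E
```

```text
t 12.45 q [ 0.153  0.139 -0.03   1.718  0.004  1.284 -0.209] p [ 0.5203 -0.109   0.2635] yyaw -19.0 z [ 0.001  0.    -1.   ] F [ 0.5  0.3 -0. ] w 0.0855
[0.521 0.42  0.101]
shift [ 1.668 -0.573  0.543] turn [ 0.005 -0.556  0.01 ] |deg| 50.0 dist 0.554
shift [ 0.984 -0.305 -0.021] turn [ 0.001 -0.112  0.011] |deg| 10.1 dist 0.309
```

Call:
carry_out:
  series:
    - [1,0.98,-0.3,0,0,-0.2,0.01]
    - [1,0.98,-0.3,0,0,-0.2,0.01]
    - [1,0.98,-0.3,0,0,-0.2,0.01]
    - [1,0.98,-0.3,0,0,-0.2,0.01]
    - [1,0.98,-0.3,0,0,-0.2,0.01]

```text
time: 12.95
ee_pos: [0.5274, 0.1354, 0.2625]
tcp_rot: [0.806, 0.57, -0.127, 0.092]
ft_force: [1.4, -0.0, -0.2]
width: 0.0853
```

Run:
```python
from pl import *
st()
p,Rt=tcp([.492,.341,.03],-20,-50,.17); print(p.round(3)); go(p+[0,0,.08],Rt)
```

```text
t 12.95 q [-0.298  0.312 -0.233  1.548  0.274  1.535 -0.912] p [0.5274 0.1354 0.2625] yyaw -19.4 z [-0.1   -0.292 -0.951] F [ 1.4 -0.  -0.2] w 0.0853
[0.521 0.42  0.101]
shift [ 0.929 -0.337 -0.016] turn [ 0.005 -0.356  0.004] |deg| 32.0 dist 0.296
```

Call:
carry_out:
  series:
    - [1,0.92,-0.33,0,0,-0.356,0]
    - [1,0.92,-0.33,0,0,-0.356,0]
    - [1,0.92,-0.33,0,0,-0.356,0]
    - [1,0.92,-0.33,0,0,-0.356,0]
    - [1,0.92,-0.33,0,0,-0.356,0]

```text
time: 13.45
ee_pos: [0.5227, 0.2995, 0.1871]
tcp_rot: [0.743, 0.523, -0.352, 0.225]
ft_force: [1.6, -1.9, -2.5]
width: 0.0852
```

Run:
```python
from pl import *
st()
p,Rt=tcp([.492,.341,.03],-20,-50,.15); print(p.round(3)); go(p,Rt)
im,K,T=snap('wrist'); cv2.imwrite('pics/f_w.png',im)
```

```text
t 13.45 q [-0.887  0.875  0.22   1.066  0.228  1.983 -1.013] p [0.5227 0.2995 0.1871] yyaw -20.7 z [-0.289 -0.702 -0.651] F [ 1.6 -1.9 -2.5] w 0.0852
[0.516 0.406 0.088]
shift [ 0.465 -0.136 -0.027] turn [-0.02  -0.007  0.012] |deg| 2.2 dist 0.146
```

View pics/f_w.png

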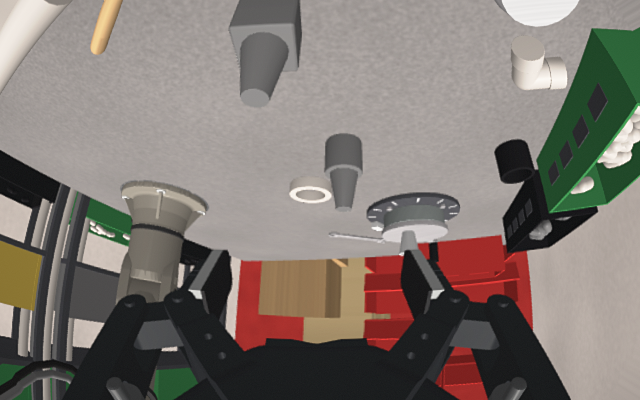

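Call:
carry_out:
  series:
    - [1,0.465,-0.136,-0.1,0,0,0]
    - [1,0.465,-0.136,-0.1,0,0,0]
    - [1,0.465,-0.136,-0.1,0,0,0]
    - [1,0.465,-0.136,-0.03,0,0,0]
    - [1,0.465,-0.136,-0.03,0,0,0]

```text
time: 14.0
ee_pos: [0.515, 0.4035, 0.0899]
tcp_rot: [0.745, 0.523, -0.349, 0.223]
ft_force: [0.2, -0.3, -0.5]
width: 0.0855
```

Run:
```python
from pl import *
st()
p,Rt=tcp([.492,.341,.03],-20,-50,.15); print(p.round(3)); go(p,Rt)
im,K,T=snap('wrist'); cv2.imwrite('pics/g_w.png',im)
im,K,T=snap('side'); crop(im,230,80,370,180,5,'g_s.png')
```

```text
t 14.0 q [-1.075  1.152  0.569  0.848 -0.1    1.994 -0.956] p [0.515  0.4035 0.0899] yyaw -20.7 z [-0.286 -0.698 -0.656] F [ 0.2 -0.3 -0.5] w 0.0855
[0.516 0.406 0.088]
shift [ 0.01  -0.001 -0.001] turn [-0.019 -0.012  0.011] |deg| 2.2 dist 0.003
```

View pics/g_w.png

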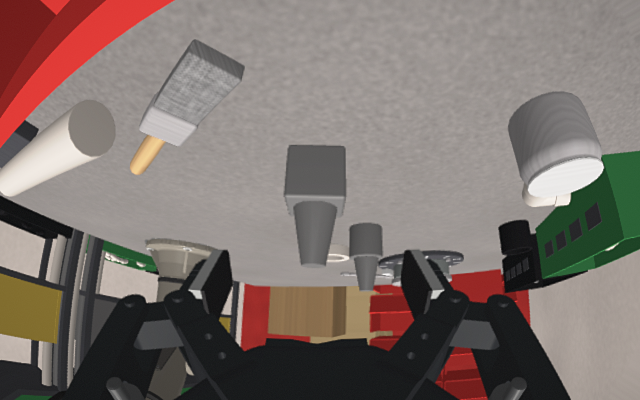

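View pics/g_s.png

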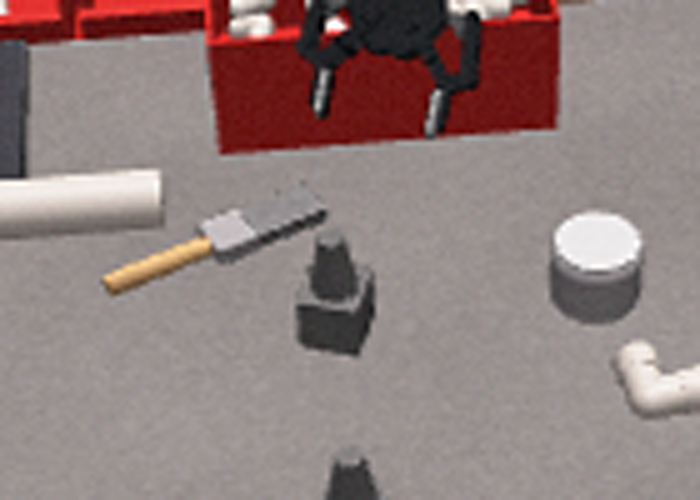

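The head's end face is squarely centred, at about (316,170), and the fingers straddle it. I advance along the tool axis.

Run:
```python
from pl import *
o=r.get_obs(); Rt=R.from_quat(o['tcp_rot']); z=Rt.as_matrix()[:,2]
for b in (.06,0): go(np.array([.4905,.3405,.034])+z*(.06-b),Rt)
```

```text
shift [ 0.003 -0.004  0.3  ] turn [0. 0. 0.] |deg| 0.0 dist 0.09
shift [ 0.003 -0.004  0.5  ] turn [0. 0. 0.] |deg| 0.0 dist 0.15
```

Call:
carry_out:
  series:
    - [1,0.003,-0.004,0.1,0,0,0]
    - [1,0.003,-0.004,0.2,0,0,0]
    - [1,0.003,-0.004,0.28,0,0,0]
    - [1,0.003,-0.004,0.35,0,0,0]
    - [1,0.003,-0.004,0.38,0,0,0]

```text
time: 14.6
ee_pos: [0.4833, 0.323, 0.0187]
tcp_rot: [0.747, 0.522, -0.347, 0.223]
ft_force: [-0.4, 0.4, 0.7]
width: 0.0856
```

Run:
```python
from pl import *
st()
im,K,T=snap('wrist'); cv2.imwrite('pics/h_w.png',im)
im,K,T=snap('side'); crop(im,250,80,350,170,6,'h_s.png')
```

```text
t 14.6 q [-1.121  1.084  0.571  1.198 -0.089  1.721 -0.95 ] p [0.4833 0.323  0.0187] yyaw -20.9 z [-0.286 -0.695 -0.66 ] F [-0.4  0.4  0.7] w 0.0856
```

View pics/h_w.png

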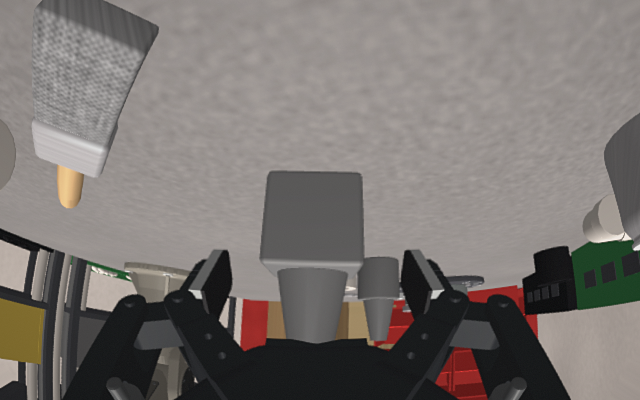

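View pics/h_s.png

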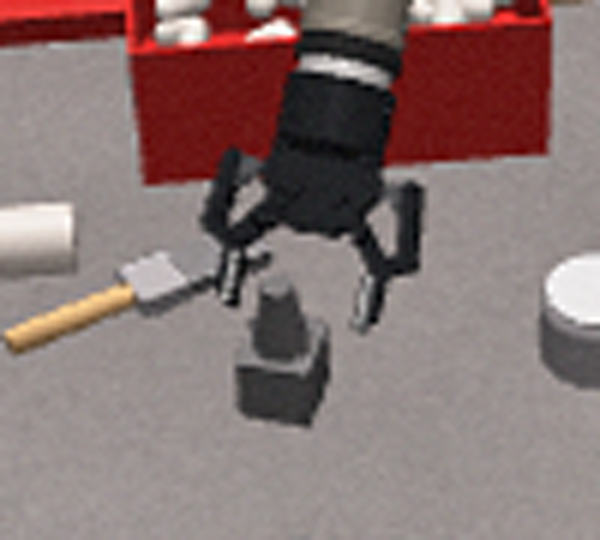

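The head is centred between the pads (261 to 364 px). I advance the last 30 mm and close gently.

Call:
carry_out:
  series:
    - [1,0,-0.005,0.04,0,0,0]
    - [1,0,-0.005,0.08,0,0,0]
    - [1,0,-0.005,0.1,0,0,0]
    - [1,0,-0.005,0.1,0,0,0]
    - [1,0,-0.005,0.1,0,0,0]
  force: 40

```text
time: 15.2
ee_pos: [0.4736, 0.3055, -0.0023]
tcp_rot: [0.746, 0.523, -0.347, 0.224]
ft_force: [0.2, 0.2, 0.9]
width: 0.0851
```

Run:
```python
from pl import *
st()
im,K,T=snap('wrist'); cv2.imwrite('pics/i_w.png',im)
im,K,T=snap('side'); crop(im,250,80,350,170,6,'i_s.png')
```

```text
t 15.2 q [-1.131  1.081  0.569  1.267 -0.089  1.657 -0.95 ] p [ 0.4736  0.3055 -0.0023] yyaw -20.7 z [-0.283 -0.696 -0.66 ] F [0.2 0.2 0.9] w 0.0851
```

View pics/i_w.png

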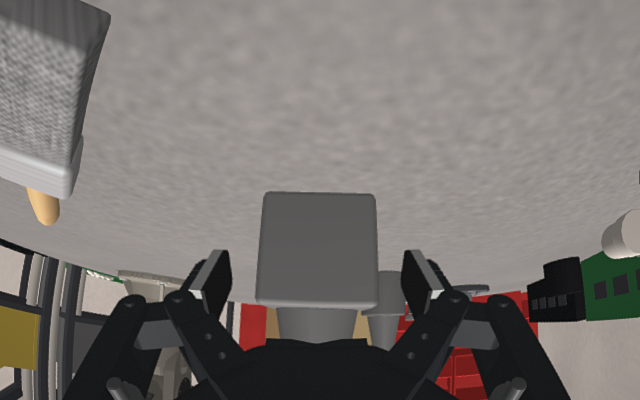

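View pics/i_s.png

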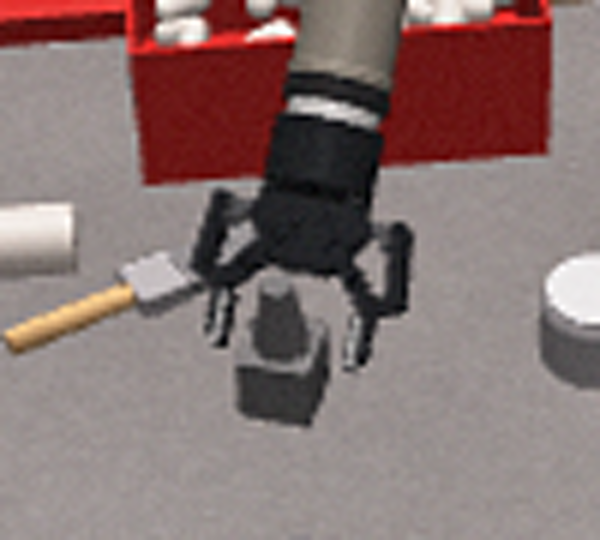

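Call:
carry_out:
  series:
    - [1,0,0.003,0.017,0,0,0]
    - [0.4,0,0.003,0.017,0,0,0]
    - [0.4,0,0.003,0.017,0,0,0]
    - [0.4,0,0.003,0.017,0,0,0]
    - [0.4,0,0.003,0.017,0,0,0]
  force: 60

```text
time: 15.8
ee_pos: [0.473, 0.3018, -0.0057]
tcp_rot: [0.746, 0.523, -0.346, 0.224]
ft_force: [-0.0, 1.8, 2.0]
width: 0.0516
```

Run:
```python
from pl import *
st()
im,K,T=snap('wrist'); cv2.imwrite('pics/j_w.png',im)
im,K,T=snap('side'); crop(im,250,80,350,170,6,'j_s.png')
st()
```

```text
t 15.8 q [-1.131  1.081  0.569  1.277 -0.089  1.646 -0.949] p [ 0.473   0.3018 -0.0057] yyaw -20.6 z [-0.282 -0.696 -0.66 ] F [-0.   1.8  2. ] w 0.0516
t 15.9 q [-1.131  1.081  0.569  1.277 -0.089  1.646 -0.949] p [ 0.4729  0.3018 -0.0057] yyaw -20.6 z [-0.282 -0.696 -0.66 ] F [0.7 2.  2.5] w 0.0512
```

View pics/j_w.png

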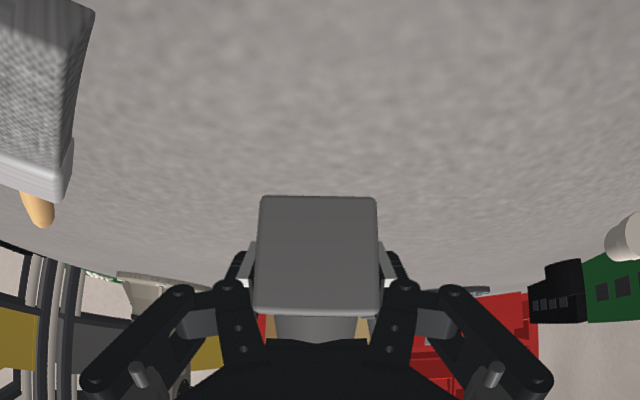

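View pics/j_s.png

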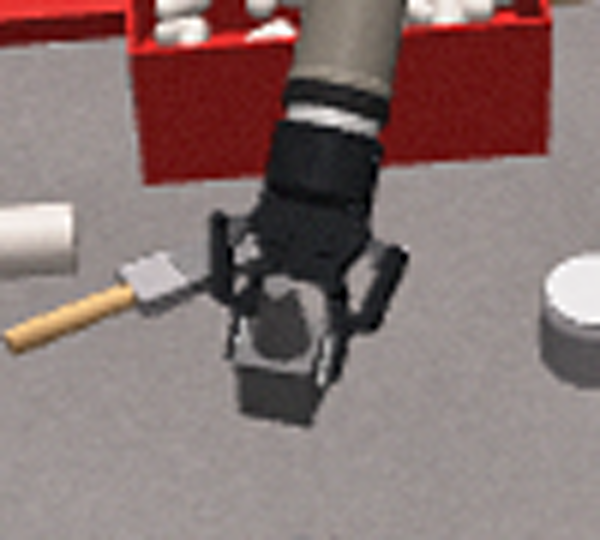

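Gripped at width 51.6 mm. I lift and work out the laying pose.

Run:
```python
from pl import *
import json
o=r.get_obs(); R0=R.from_quat(o['tcp_rot']); M=R0.as_matrix()
h=R0.inv().apply(np.array([.489,.3355,.026])-o['ee_pos']); u=R0.inv().apply([0,0,1.])
print("head in tool",h.round(4),"axis",u.round(3)); json.dump([h.tolist(),u.tolist()],open('g1.json','w'))
print("lift .15 units",(R0.inv().apply([0,0,.15])/.3).round(3))
```

```text
head in tool [ 0.0007  0.0022 -0.0489] axis [-0.751 -0.028 -0.66 ]
lift .15 units [-0.375 -0.014 -0.33 ]
```

Call:
carry_out:
  series:
    - [0.4,-0.02,-0.001,-0.018,0,0,0]
    - [0.4,-0.08,-0.003,-0.07,0,0,0]
    - [0.4,-0.18,-0.007,-0.16,0,0,0]
    - [0.4,-0.28,-0.011,-0.25,0,0,0]
    - [0.4,-0.375,-0.014,-0.33,0,0,0]

```text
time: 16.4
ee_pos: [0.4731, 0.3013, 0.1474]
tcp_rot: [0.746, 0.523, -0.346, 0.224]
ft_force: [0.3, 0.4, -2.0]
width: 0.0515
```

```bash
cat >> pl.py <<'E'
import json
def inhand(f,head,psi,tilt):
    h,u=[np.array(v) for v in json.load(open(f))]
    Rt=pose(psi,tilt); return np.array(head)-Rt.apply(h),Rt, Rt.apply(u)
E
python3 - <<'E'
from pl import *
st()
for t in (41,42): print(t,inhand('g1.json',[.489,.3355,.03],-55,t)[2].round(3))
p,Rt,_=inhand('g1.json',[.489,.3355,.17],-37,-8); go(p,Rt)
p,Rt,_=inhand('g1.json',[.489,.3355,.17],-55,41.5); go(p,Rt)
im,K,T=snap('wrist'); cv2.imwrite('pics/k_w.png',im)
E
```

```text
t 16.4 q [-1.153  0.913  0.625  1.239 -0.018  1.837 -0.893] p [0.4731 0.3013 0.1474] yyaw -20.7 z [-0.283 -0.696 -0.66 ] F [ 0.3  0.4 -2. ] w 0.0515
41 [-0.835 -0.55   0.005]
42 [-0.835 -0.55  -0.012]
shift [ 0.133 -0.002 -0.021] turn [0.072 0.451 0.172] |deg| 43.9 dist 0.04
shift [ 0.179  0.064 -0.133] turn [0.007 0.974 0.423] |deg| 95.6 dist 0.069
```

View pics/k_w.png

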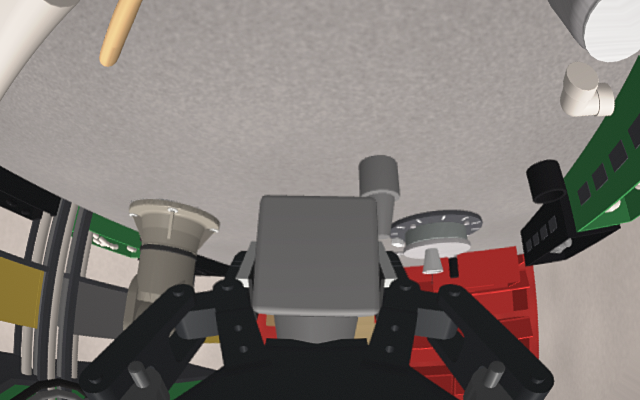

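The plug is lifted and unslipped in the hand. I turn it in two calls.

Call:
carry_out:
  series:
    - [0.4,0.027,0,-0.004,0.014,0.09,0.035]
    - [0.4,0.053,0,-0.008,0.028,0.18,0.07]
    - [0.4,0.08,0,-0.012,0.042,0.27,0.104]
    - [0.4,0.106,0,-0.016,0.057,0.36,0.138]
    - [0.4,0.133,0,-0.02,0.072,0.451,0.172]

```text
time: 16.95
ee_pos: [0.4843, 0.3301, 0.1201]
tcp_rot: [0.892, 0.446, -0.066, 0.034]
ft_force: [0.5, 0.8, -1.6]
width: 0.0515
```

Run:
```python
from pl import *
st()
p,Rt,_=inhand('g1.json',[.489,.3355,.15],-55,41.5); go(p,Rt)
p,Rt,_=inhand('g1.json',[.489,.3355,.15],-50,33); go(p,Rt)
```

```text
t 16.95 q [-1.18   0.532  0.682  1.663 -0.288  1.208 -1.066] p [0.4843 0.3301 0.1201] yyaw -36.9 z [-0.088 -0.12  -0.989] F [ 0.5  0.8 -1.6] w 0.0515
shift [0.129 0.028 0.005] turn [-0.058  0.551  0.2  ] |deg| 53.0 dist 0.04
shift [0.115 0.014 0.021] turn [-0.03   0.459  0.146] |deg| 43.5 dist 0.035
```

Call:
carry_out:
  series:
    - [0.4,0.025,0.003,0.002,-0.006,0.09,0.03]
    - [0.4,0.05,0.006,0.005,-0.012,0.18,0.06]
    - [0.4,0.075,0.009,0.01,-0.018,0.27,0.09]
    - [0.4,0.095,0.012,0.015,-0.024,0.36,0.12]
    - [0.4,0.115,0.014,0.02,-0.03,0.455,0.146]

```text
time: 17.45
ee_pos: [0.5059, 0.3542, 0.1085]
tcp_rot: [0.902, 0.331, 0.259, -0.095]
ft_force: [-0.7, 3.0, -1.7]
width: 0.0514
```

Run:
```python
from pl import *
st()
p,Rt,_=inhand('g1.json',[.489,.3355,.10],-55,41.5); go(p,Rt)
im,K,T=snap('wrist'); cv2.imwrite('pics/l_w.png',im)
im,K,T=snap('side'); crop(im,230,80,370,185,5,'l_s.png')
```

```text
t 17.45 q [-1.203  0.197  0.591  2.222 -0.618  0.235 -0.953] p [0.5059 0.3542 0.1085] yyaw -49.7 z [ 0.405  0.342 -0.848] F [-0.7  3.  -1.7] w 0.0514
shift [-0.061  0.013  0.141] turn [-0.035  0.105  0.048] |deg| 10.8 dist 0.046
```

View pics/l_w.png

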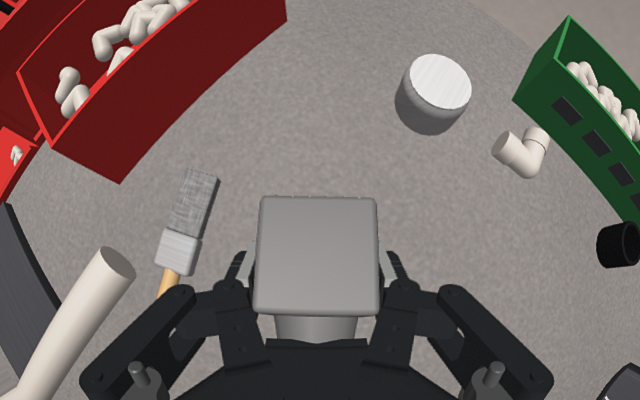

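View pics/l_s.png

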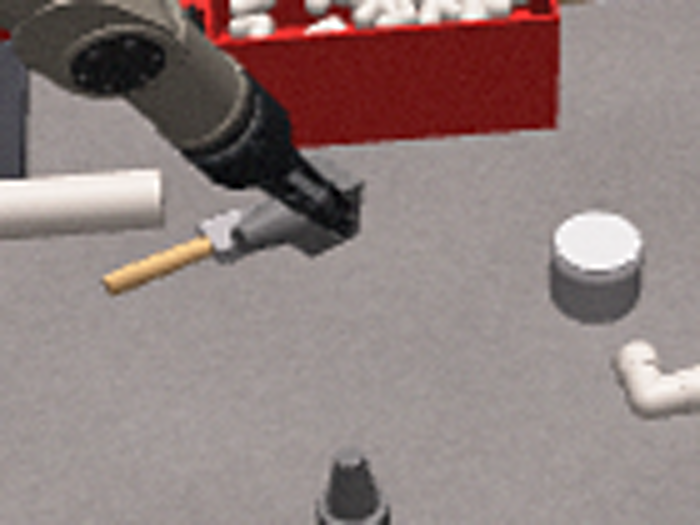

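The wrist joint is at its lower limit (q6 = 0.235) with the tilt in the radial plane. Swinging the tilt plane sideways gives it room, so I turn the held plug about the vertical.

Run:
```python
from pl import *
p,Rt,_=inhand('g1.json',[.515,.29,.13],-20,34); go(p,Rt)
p,Rt,_=inhand('g1.json',[.52,.27,.13],10,41.5); go(p,Rt)
```

```text
shift [-0.027  0.139  0.029] turn [ 0.174  0.033 -0.28 ] |deg| 29.8 dist 0.043
shift [-0.069  0.156 -0.011] turn [ 0.389  0.106 -0.537] |deg| 60.4 dist 0.051
```

Call:
carry_out:
  series:
    - [0.4,-0.006,0.035,0.006,0.044,0.008,-0.07]
    - [0.4,-0.012,0.07,0.012,0.088,0.016,-0.14]
    - [0.4,-0.02,0.1,0.02,0.13,0.025,-0.21]
    - [0.4,-0.027,0.139,0.029,0.174,0.033,-0.28]
    - [0.4,-0.027,0.139,0.029,0.174,0.033,-0.28]

```text
time: 18.05
ee_pos: [0.5317, 0.3209, 0.0963]
tcp_rot: [0.787, 0.541, 0.247, -0.162]
ft_force: [0.3, -0.1, -2.4]
width: 0.0513
```

Run:
```python
from pl import *
st()
p,Rt,_=inhand('g1.json',[.52,.27,.13],10,41.5); go(p,Rt)
```

```text
t 18.05 q [-0.494  0.284  0.154  2.123 -1.045  0.552  0.144] p [0.5317 0.3209 0.0963] yyaw -21.2 z [ 0.214  0.522 -0.826] F [ 0.3 -0.1 -2.4] w 0.0513
shift [-0.077 -0.037 -0.039] turn [ 0.219  0.08  -0.269] |deg| 32.1 dist 0.028
```

Call:
carry_out:
  series:
    - [0.4,-0.02,-0.01,-0.01,0.055,0.02,-0.067]
    - [0.4,-0.04,-0.02,-0.02,0.11,0.04,-0.134]
    - [0.4,-0.06,-0.028,-0.03,0.164,0.06,-0.2]
    - [0.4,-0.077,-0.037,-0.039,0.219,0.08,-0.269]
    - [0.4,-0.077,-0.037,-0.039,0.219,0.08,-0.269]

```text
time: 18.55
ee_pos: [0.5151, 0.2984, 0.0908]
tcp_rot: [0.606, 0.714, 0.227, -0.269]
ft_force: [0.3, -0.0, -1.9]
width: 0.051
```

Run:
```python
from pl import *
st()
o=r.get_obs()
R0=R.from_quat(o['tcp_rot']); h,u=[np.array(v) for v in json.load(open('g1.json'))]
print("head",(o['ee_pos']+R0.apply(h)).round(4),"axis",R0.apply(u).round(3))
for z in (.05,.030): 
  p,Rt,_=inhand('g1.json',[.52,.27,z],10,41.5); go(p,Rt)
```

```text
t 18.55 q [-0.263  0.466  0.112  1.936 -0.961  1.014  0.649] p [0.5151 0.2984 0.0908] yyaw 9.4 z [-0.109  0.65  -0.752] F [ 0.3 -0.  -1.9] w 0.051
head [0.5225 0.2675 0.128 ] axis [ 0.135 -0.991  0.001]
shift [-0.163 -0.008  0.202] turn [ 0.004  0.003 -0.006] |deg| 0.7 dist 0.078
shift [-0.207 -0.007  0.252] turn [ 0.004  0.003 -0.006] |deg| 0.7 dist 0.098
```

The plug axis is horizontal (0.135, −0.991, 0.001). I lower it.

Call:
carry_out:
  series:
    - [0.4,-0.06,-0.003,0.07,0,0,0]
    - [0.4,-0.12,-0.005,0.14,0,0,0]
    - [0.4,-0.163,-0.008,0.202,0,0,0]
    - [0.4,-0.19,-0.008,0.232,0,0,0]
    - [0.4,-0.198,-0.008,0.242,0,0,0]

```text
time: 19.05
ee_pos: [0.5074, 0.305, -0.0028]
tcp_rot: [0.604, 0.714, 0.227, -0.271]
ft_force: [0.4, -0.7, -1.0]
width: 0.0512
```

Run:
```python
from pl import *
st()
o=r.get_obs()
R0=R.from_quat(o['tcp_rot']); h,u=[np.array(v) for v in json.load(open('g1.json'))]
print("head",(o['ee_pos']+R0.apply(h)).round(4),"axis",R0.apply(u).round(3))
im,K,T=snap('side'); crop(im,250,100,360,190,6,'m_s.png')
im,K,T=snap('wrist'); cv2.imwrite('pics/m_w.png',im)
```

```text
t 19.05 q [-0.235  0.613  0.061  1.976 -1.071  0.898  0.828] p [ 0.5074  0.305  -0.0028] yyaw 9.6 z [-0.113  0.651 -0.75 ] F [ 0.4 -0.7 -1. ] w 0.0512
head [0.515  0.2741 0.0344] axis [ 0.139 -0.99  -0.001]
```

View pics/m_s.png

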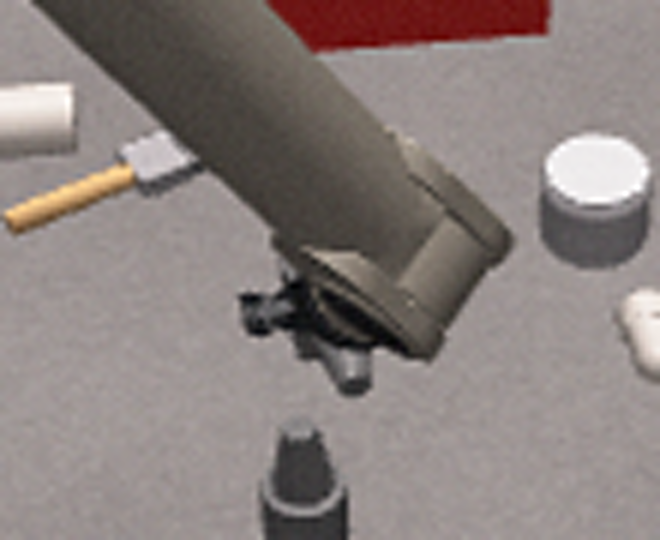

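View pics/m_w.png

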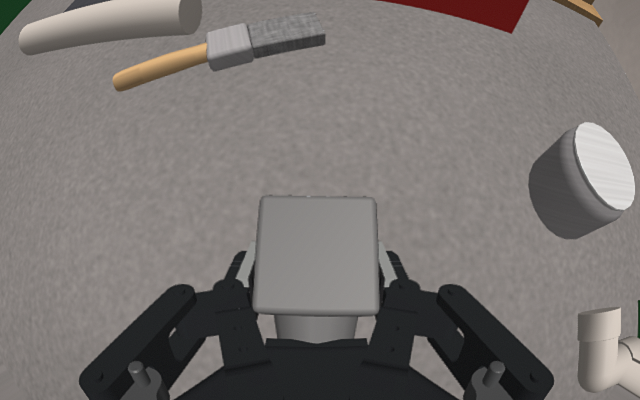

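Call:
carry_out:
  series:
    - [0.4,-0.006,0,0.006,0,0,0]
    - [0.4,-0.01,0,0.012,0,0,0]
    - [0.4,-0.015,0,0.017,0,0,0]
    - [0.4,-0.015,0,0.017,0,0,0]
    - [0.4,-0.015,0,0.017,0,0,0]

```text
time: 19.65
ee_pos: [0.5084, 0.3049, -0.0089]
tcp_rot: [0.604, 0.714, 0.228, -0.271]
ft_force: [-0.3, 0.3, -1.2]
width: 0.0516
```

Run:
```python
from pl import *
st()
o=r.get_obs()
R0=R.from_quat(o['tcp_rot']); h,u=[np.array(v) for v in json.load(open('g1.json'))]
print("head",(o['ee_pos']+R0.apply(h)).round(4),"axis",R0.apply(u).round(3))
```

```text
t 19.65 q [-0.23   0.625  0.056  1.975 -1.08   0.891  0.842] p [ 0.5084  0.3049 -0.0089] yyaw 9.6 z [-0.112  0.652 -0.75 ] F [-0.3  0.3 -1.2] w 0.0516
head [0.516  0.2739 0.0282] axis [ 0.139 -0.99  -0.002]
```

Call:
carry_out:
  series:
    - [0.4,-0.003,0,0.003,0,0,0]
    - [0.4,-0.005,0,0.006,0,0,0]
    - [0.4,-0.005,0,0.006,0,0,0]
    - [1,-0.005,0,0.006,0,0,0]
    - [1,-0.005,0,0.006,0,0,0]

```text
time: 20.15
ee_pos: [0.5085, 0.3053, -0.011]
tcp_rot: [0.604, 0.714, 0.228, -0.271]
ft_force: [-0.9, 0.3, -0.5]
width: 0.0783
```

Run:
```python
from pl import *
st()
im,K,T=snap('wrist'); cv2.imwrite('pics/n_w.png',im)
```

```text
t 20.15 q [-0.229  0.629  0.055  1.975 -1.083  0.889  0.847] p [ 0.5085  0.3053 -0.011 ] yyaw 9.6 z [-0.112  0.653 -0.749] F [-0.9  0.3 -0.5] w 0.0783
```

View pics/n_w.png

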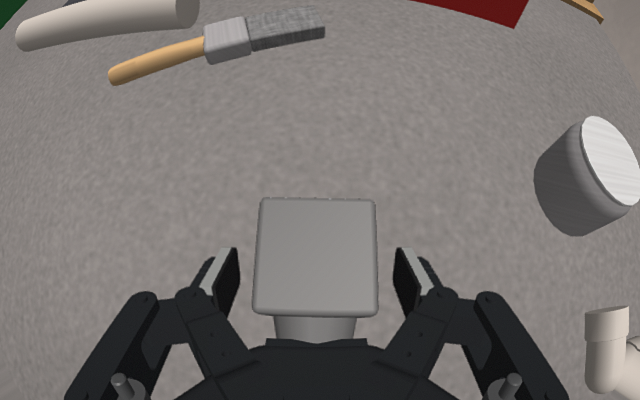

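Released; the plug lies level with its end face at (258–376, 200–313). I back out and swing round to the head end.

Call:
carry_out:
  series:
    - [1,0,0,-0.1,0,0,0]
    - [1,0,0,-0.25,0,0,0]
    - [1,0,0,-0.4,0,0,0]
    - [1,0,0,-0.5,0,0,0]
    - [1,0,0,-0.55,0,0,0]

```text
time: 20.7
ee_pos: [0.5289, 0.1951, 0.1147]
tcp_rot: [0.605, 0.714, 0.229, -0.269]
ft_force: [0.3, -0.4, -0.6]
width: 0.0853
```

Run:
```python
from pl import *
st()
p,Rt=tcp([.516,.274,.20],9.5,0,.0); go(p,Rt)
im,K,T=snap('wrist'); cv2.imwrite('pics/o_w.png',im)
```

```text
t 20.7 q [-0.132  0.454  0.182  1.894 -0.876  1.166  0.721] p [0.5289 0.1951 0.1147] yyaw 9.4 z [-0.106  0.652 -0.751] F [ 0.3 -0.4 -0.6] w 0.0853
shift [0.256 0.001 0.113] turn [ 0.002 -0.459 -0.   ] |deg| 41.4 dist 0.084
```

View pics/o_w.png

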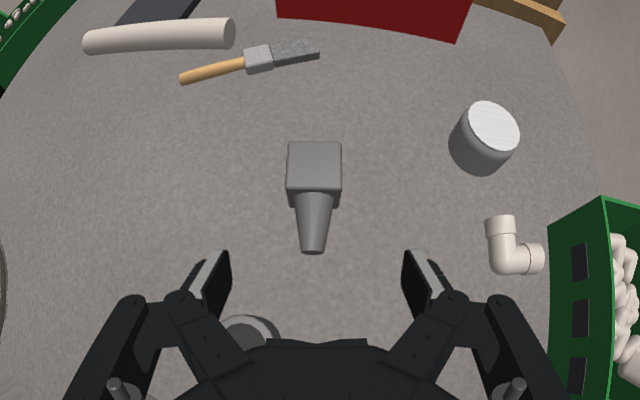

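Run:
```python
from pl import *
im,K,T=snap('wrist')
c=[onz(K,T,u,v,.052,True)[:2] for u,v in [(288.5,142),(340,142),(341.5,191),(286.5,191)]]
print(np.array(c).round(4).tolist(), np.mean(c,0))
for i in range(4):
    d=c[(i+1)%4]-c[i]; print(np.linalg.norm(d).round(4),np.degrees(np.arctan2(d[1],d[0])).round(1))
```

```text
[[0.4862, 0.2928], [0.5355, 0.301], [0.5435, 0.2496], [0.4949, 0.2415]] [0.51502417 0.27123616]
0.0499 9.4
0.052 -81.2
0.0492 -170.6
0.052 99.7
```

Call:
carry_out:
  series:
    - [1,0.05,0,0.02,0,-0.092,0]
    - [1,0.1,0,0.045,0,-0.184,0]
    - [1,0.15,0,0.07,0,-0.276,0]
    - [1,0.2,0,0.09,0,-0.368,0]
    - [1,0.256,0,0.113,0,-0.459,0]

```text
time: 21.3
ee_pos: [0.512, 0.2781, 0.1376]
tcp_rot: [0.645, 0.764, -0.001, 0.001]
ft_force: [0.6, 0.1, -0.3]
width: 0.0851
```

Run:
```python
from pl import *
st()
p,Rt=tcp([.516,.274,.03],9.5,-44,.15); go(p,Rt)
```

```text
t 21.3 q [-0.81   0.34   0.298  1.771 -0.11   1.049 -0.303] p [0.512  0.2781 0.1376] yyaw 9.7 z [-0.001 -0.003 -1.   ] F [ 0.6  0.1 -0.3] w 0.0851
shift [0.193 0.012 0.142] turn [ 0.    -0.487  0.003] |deg| 43.8 dist 0.072
```

Run:
```python
from pl import *
p,Rt=tcp([.515,.2715,.03],9.3,-40,.17); go(p,Rt)
```

```text
shift [0.212 0.008 0.077] turn [ 0.001 -0.442  0.005] |deg| 39.8 dist 0.068
```

Call:
carry_out:
  series:
    - [1,0.05,0.002,0.0,0,-0.09,0.001]
    - [1,0.1,0.004,0.02,0,-0.18,0.002]
    - [1,0.15,0.006,0.04,0,-0.27,0.003]
    - [1,0.19,0.008,0.06,0,-0.36,0.005]
    - [1,0.212,0.008,0.077,0,-0.442,0.005]

```text
time: 21.8
ee_pos: [0.5018, 0.3438, 0.112]
tcp_rot: [0.606, 0.718, -0.221, 0.26]
ft_force: [0.4, -0.5, -0.1]
width: 0.0853
```

Run:
```python
from pl import *
st()
p,Rt=tcp([.515,.2715,.03],9.3,-49,.12); go(p,Rt)
im,K,T=snap('wrist'); cv2.imwrite('pics/p2_w.png',im)
```

```text
t 21.8 q [-1.186  0.738  0.367  1.438  0.278  1.472 -0.777] p [0.5018 0.3438 0.112 ] yyaw 9.6 z [ 0.105 -0.633 -0.767] F [ 0.4 -0.5 -0.1] w 0.0853
shift [0.019 0.004 0.169] turn [ 0.001 -0.101  0.004] |deg| 9.1 dist 0.051
```

View pics/p2_w.png

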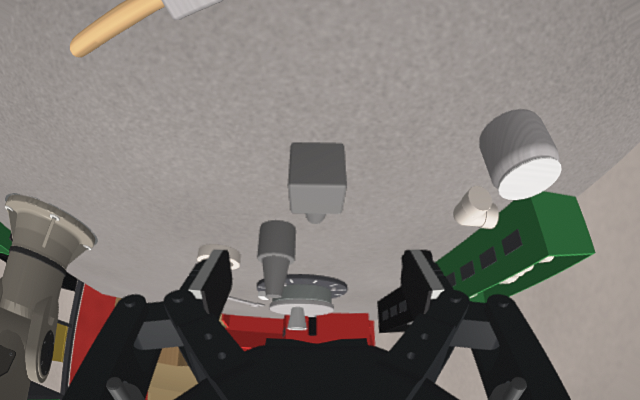

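The head end face, at (290–346, 143–212), is centred between the fingers. I turn the last 9° and advance.

Call:
carry_out:
  series:
    - [1,0.019,0.004,0.09,0,-0.09,0.004]
    - [1,0.019,0.004,0.169,0,-0.1,0.004]
    - [1,0.019,0.004,0.169,0,-0.1,0.004]
    - [1,0.019,0.004,0.169,0,-0.1,0.004]
    - [1,0.019,0.004,0.169,0,-0.1,0.004]

```text
time: 22.35
ee_pos: [0.5115, 0.3129, 0.0737]
tcp_rot: [0.594, 0.692, -0.264, 0.314]
ft_force: [0.2, -0.5, 0.4]
width: 0.0855
```

Run:
```python
from pl import *
st()
o=r.get_obs(); Rt=R.from_quat(o['tcp_rot']); z=Rt.as_matrix()[:,2]
for b in (.05,0): go(np.array([.515,.2715,.032])+z*(.06-b),Rt)
im,K,T=snap('wrist'); cv2.imwrite('pics/q_w.png',im)
```

```text
t 22.35 q [-1.201  0.848  0.391  1.444  0.332  1.479 -0.826] p [0.5115 0.3129 0.0737] yyaw 8.9 z [ 0.121 -0.739 -0.663] F [ 0.2 -0.5  0.4] w 0.0855
shift [ 0.013 -0.011  0.229] turn [0. 0. 0.] |deg| 0.0 dist 0.069
shift [ 0.013 -0.011  0.396] turn [0. 0. 0.] |deg| 0.0 dist 0.119
```

View pics/q_w.png

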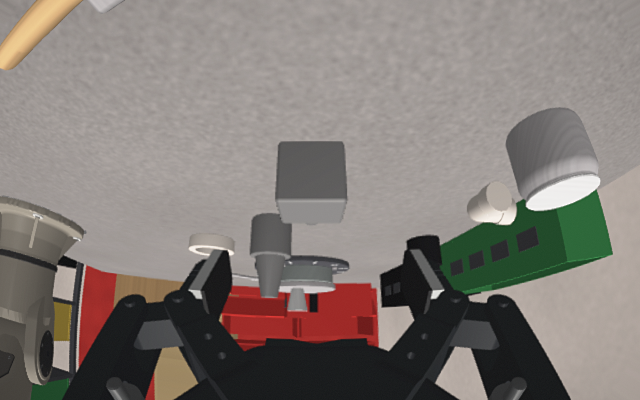

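Call:
carry_out:
  series:
    - [1,0.013,-0.011,0.12,0,0,0]
    - [1,0.013,-0.011,0.24,0,0,0]
    - [1,0.013,-0.011,0.33,0,0,0]
    - [1,0.013,-0.011,0.38,0,0,0]
    - [1,0.013,-0.011,0.38,0,0,0]

```text
time: 22.9
ee_pos: [0.5209, 0.2279, -0.0056]
tcp_rot: [0.594, 0.691, -0.267, 0.314]
ft_force: [0.0, 0.1, 1.0]
width: 0.0857
```

Run:
```python
from pl import *
st()
o=r.get_obs(); Rt=R.from_quat(o['tcp_rot']); z=Rt.as_matrix()[:,2]
print('head in tool',Rt.inv().apply(np.array([.515,.2715,.026])-o['ee_pos']).round(4))
im,K,T=snap('wrist'); cv2.imwrite('pics/r_w.png',im)
```

```text
t 22.9 q [-1.146  0.885  0.399  1.618  0.361  1.258 -0.861] p [ 0.5209  0.2279 -0.0056] yyaw 8.8 z [ 0.118 -0.742 -0.66 ] F [0.  0.1 1. ] w 0.0857
head in tool [ 0.0054  0.001  -0.0539]
```

View pics/r_w.png

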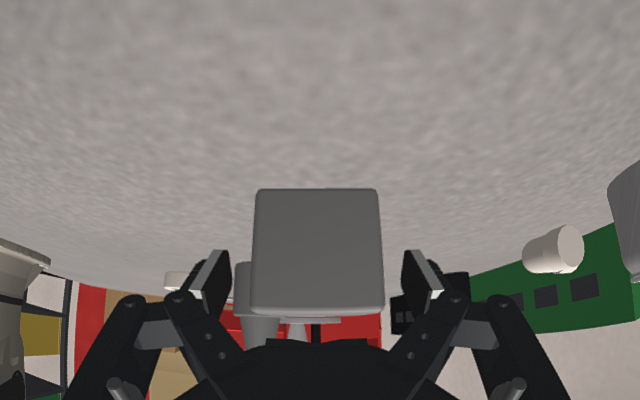

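Call:
carry_out:
  series:
    - [0.4,0,0,0,0,0,0]
    - [0.4,0,0,0,0,0,0]
    - [0.4,0,0,0,0,0,0]
    - [0.4,0,0,0,0,0,0]
    - [0.4,0,0,0,0,0,0]
  force: 80

```text
time: 23.45
ee_pos: [0.5212, 0.2315, -0.0053]
tcp_rot: [0.593, 0.692, -0.265, 0.315]
ft_force: [-0.8, 4.0, 6.9]
width: 0.0514
```

Run:
```python
from pl import *
st()
o=r.get_obs(); R0=R.from_quat(o['tcp_rot'])
h=R0.inv().apply(np.array([.515,.2715,.026])-o['ee_pos']); h[1]=0; u=R0.inv().apply([-np.cos(np.radians(99.3)),-np.sin(np.radians(99.3)),0])
u=[u[0],0,u[2]]; u=(np.array(u)/np.linalg.norm(u))
print(h,u); json.dump([h.tolist(),u.tolist()],open('g2.json','w'))
print("lift .15",(R0.inv().apply([0,0,.15])/.3).round(3))
```

```text
t 23.45 q [-1.149  0.885  0.398  1.614  0.362  1.259 -0.861] p [ 0.5212  0.2315 -0.0053] yyaw 9.0 z [ 0.122 -0.74  -0.662] F [-0.8  4.   6.9] w 0.0514
[ 0.00333236  0.         -0.0510753 ] [-0.66167618  0.          0.74978973]
lift .15 [-0.375  0.003 -0.331]
```

Call:
carry_out:
  series:
    - [0.4,-0.03,0,-0.026,0,0,0]
    - [0.4,-0.12,0,-0.106,0,0,0]
    - [0.4,-0.22,0,-0.19,0,0,0]
    - [0.4,-0.31,0.002,-0.27,0,0,0]
    - [0.4,-0.4,0.003,-0.355,0,0,0]

```text
time: 23.95
ee_pos: [0.5204, 0.2295, 0.1558]
tcp_rot: [0.593, 0.692, -0.266, 0.314]
ft_force: [0.5, 0.2, -1.6]
width: 0.0511
```

Run:
```python
from pl import *
st()
im,K,T=snap('wrist'); cv2.imwrite('pics/s_w.png',im)
for psi,t in [(9,-5),(-19+0,41)]:
    p,Rt,a=inhand('g2.json',[.55,.10,.25],psi,t); print(a); go(p,Rt)
```

```text
t 23.95 q [-1.18   0.673  0.448  1.574  0.405  1.477 -0.744] p [0.5204 0.2295 0.1558] yyaw 8.9 z [ 0.119 -0.741 -0.661] F [ 0.5  0.2 -1.6] w 0.0511
[ 0.11333783 -0.7155869  -0.68926767]
shift [-0.404  0.022  0.27 ] turn [ 0.007  0.483 -0.005] |deg| 43.5 dist 0.146
[-0.00243103 -0.00706022 -0.99997212]
shift [-0.351  0.071  0.161] turn [0.031 0.971 0.341] |deg| 92.7 dist 0.118
```

View pics/s_w.png

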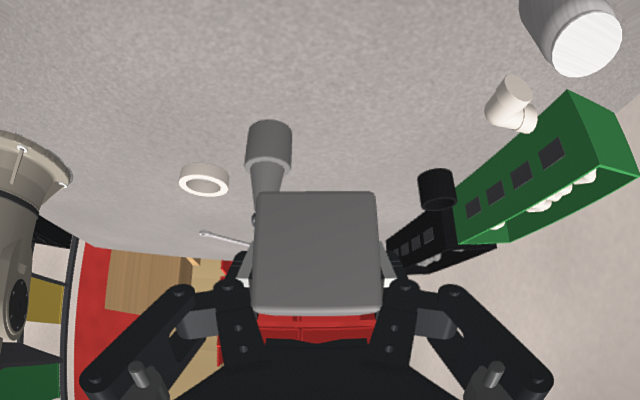

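Call:
carry_out:
  series:
    - [0.4,-0.08,0.004,0.05,0,0.09,0]
    - [0.4,-0.16,0.008,0.1,0,0.18,0]
    - [0.4,-0.24,0.012,0.16,0,0.27,0]
    - [0.4,-0.32,0.016,0.21,0,0.36,0]
    - [0.4,-0.4,0.022,0.27,0.007,0.47,-0.005]

```text
time: 24.5
ee_pos: [0.5486, 0.0926, 0.1926]
tcp_rot: [0.647, 0.76, -0.042, 0.047]
ft_force: [1.6, 0.4, -1.6]
width: 0.0511
```

Run:
```python
from pl import *
st()
p,Rt,a=inhand('g2.json',[.55,-.02,.25],-22,32); go(p,Rt)
```

```text
t 24.5 q [-0.697  0.26   0.445  1.769  0.017  1.153 -0.112] p [0.5486 0.0926 0.1926] yyaw 9.1 z [ 0.017 -0.126 -0.992] F [ 1.6  0.4 -1.6] w 0.0511
shift [-0.305 -0.013 -0.002] turn [-0.077  0.426  0.344] |deg| 49.8 dist 0.092
```

Call:
carry_out:
  series:
    - [0.4,-0.05,0,0,-0.013,0.073,0.06]
    - [0.4,-0.1,0,0,-0.026,0.146,0.12]
    - [0.4,-0.15,-0.005,0,-0.04,0.22,0.178]
    - [0.4,-0.2,-0.01,0,-0.053,0.29,0.237]
    - [0.4,-0.26,-0.013,0,-0.066,0.37,0.298]

```text
time: 25.0
ee_pos: [0.5568, 0.0149, 0.2023]
tcp_rot: [0.786, 0.575, 0.19, -0.125]
ft_force: [-0.3, -0.7, -1.8]
width: 0.051
```

Run:
```python
from pl import *
st()
p,Rt,a=inhand('g2.json',[.552,-.13,.25],-34,41.4); print(a);go(p,Rt)
```

```text
t 25.0 q [-0.266  0.213  0.531  1.896 -0.642  1.103  0.255] p [0.5568 0.0149 0.2023] yyaw -17.9 z [ 0.155  0.415 -0.896] F [-0.3 -0.7 -1.8] w 0.051
[-2.71647045e-04 -4.02733305e-04 -9.99999882e-01]
shift [-0.318  0.163 -0.18 ] turn [-0.088  0.165  0.157] |deg| 22.0 dist 0.12
```

Call:
carry_out:
  series:
    - [0.4,-0.1,0.05,-0.06,-0.03,0.055,0.052]
    - [0.4,-0.2,0.1,-0.12,-0.06,0.11,0.105]
    - [0.4,-0.318,0.163,-0.18,-0.088,0.165,0.157]
    - [0.4,-0.318,0.163,-0.18,-0.088,0.165,0.157]
    - [0.4,-0.318,0.163,-0.18,-0.088,0.165,0.157]

```text
time: 25.5
ee_pos: [0.5688, -0.1058, 0.2081]
tcp_rot: [0.827, 0.439, 0.309, -0.165]
ft_force: [0.4, 0.4, -1.7]
width: 0.0513
```

Run:
```python
from pl import *
st()
p,Rt,a=inhand('g2.json',[.5517,-.1917,.25],-34,41.4); go(p,Rt)
im,K,T=snap('wrist'); cv2.imwrite('pics/t_w.png',im)
im,K,T=snap('side'); crop(im,270,130,390,240,6,'t_s.png')
im,K,T=snap('top'); crop(im,340,150,460,255,6,'t_t.png')
```

```text
t 25.5 q [ 0.039  0.31   0.609  1.921 -0.974  1.223  0.513] p [ 0.5688 -0.1058  0.2081] yyaw -34.1 z [ 0.367  0.544 -0.754] F [ 0.4  0.4 -1.7] w 0.0513
shift [-0.121  0.113 -0.112] turn [-0.     0.004 -0.001] |deg| 0.4 dist 0.06
```

View pics/t_w.png

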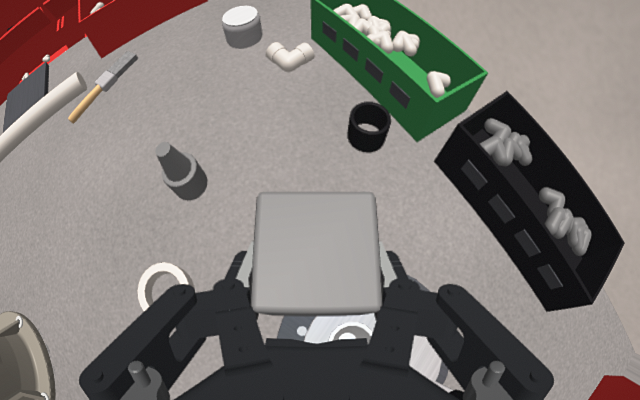

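View pics/t_s.png

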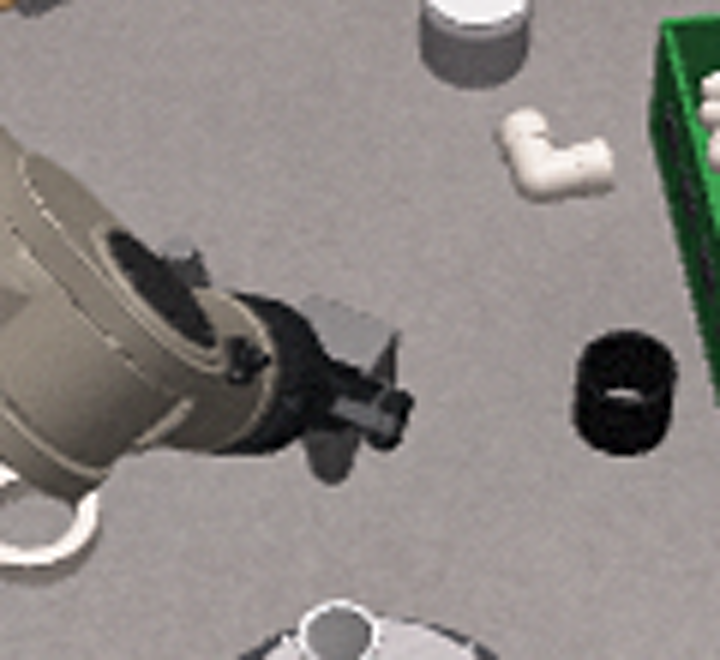

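View pics/t_t.png

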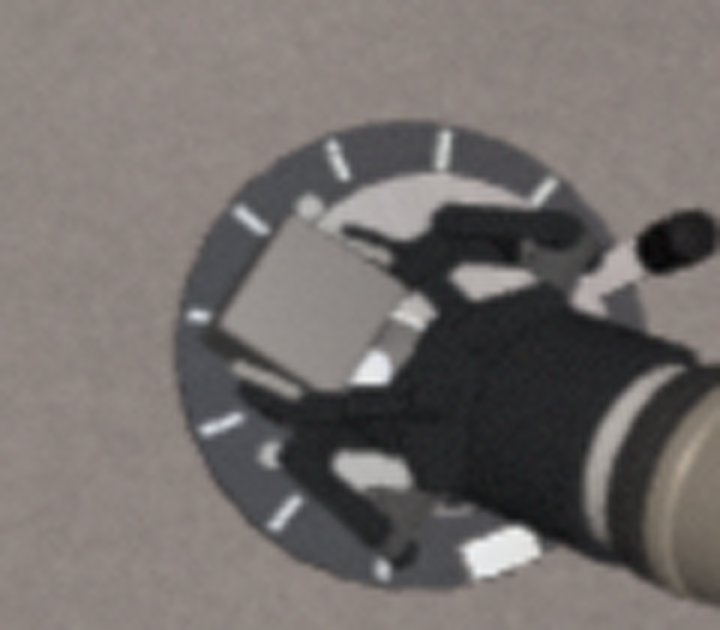

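The plug is upright, small end down, and square. I compare the measured plug axis with the cup in both views.

Run:
```python
from pl import *
o=r.get_obs(); R0=R.from_quat(o['tcp_rot']); h,u=[np.array(v) for v in json.load(open('g2.json'))]
H=o['ee_pos']+R0.apply(h); A=R0.apply(u); print("head model",H.round(4),A.round(3))
im,K,T=snap('top')
C=lambda x,y,u0,v0,s:(u0+(x+.5)/s-.5,v0+(y+.5)/s-.5)
cor=[(303,210),(412,290),(326,390),(218,322)]
z=H[2]+.026
c=np.array([onz(K,T,*C(*p,340,150,6),z)[:2] for p in cor]); print("head top view",c.mean(0).round(4), [np.linalg.norm(c[(i+1)%4]-c[i]).round(4) for i in range(4)])
print("cup top",onz(K,T,*C(270,300,360,160,6),.11).round(4))
ims,Ks,Ts=snap('side'); crop(ims,290,195,370,260,9,'u_s.png')
print("tip side",onz(Ks,Ts,*C(332,462,270,130,6),H[2]-.078).round(4), "model",(H+.078*A).round(4))
print("cup expected",.564+.035*np.cos(np.radians(110.5)),-.2245+.035*np.sin(np.radians(110.5)))
```

```text
head model [ 0.5532 -0.1269  0.2499] [-0.003 -0.004 -1.   ]
head top view [ 0.5555 -0.1284] [np.float64(0.0488), np.float64(0.0485), np.float64(0.0459), np.float64(0.0519)]
cup top [ 0.5504 -0.1922  0.11  ]
tip side [ 0.5545 -0.1241  0.1719] model [ 0.553  -0.1272  0.1719]
cup expected 0.5517427416559186 -0.1917164733763061
```

View pics/u_s.png

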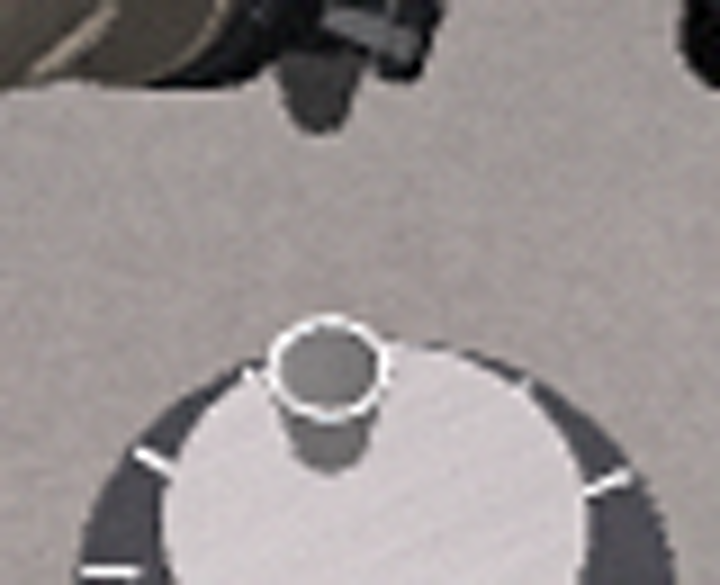

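Run:
```python
from pl import *
ims,Ks,Ts=snap('side')
print("cup side",onz(Ks,Ts,290+329.5/9-.5,195+367.5/9-.5,.11).round(4))
p,Rt,a=inhand('g2.json',[.550,-.1915,.215],-34,41.2); go(p,Rt)
```

```text
cup side [ 0.5503 -0.1933  0.11  ]
shift [-0.217  0.11  -0.034] turn [-0.003  0.     0.004] |deg| 0.4 dist 0.074
```

Call:
carry_out:
  series:
    - [0.4,-0.08,0.04,-0.05,0,0,0]
    - [0.4,-0.16,0.08,-0.08,0,0,0]
    - [0.4,-0.217,0.11,-0.06,0,0,0]
    - [0.4,-0.217,0.11,-0.034,-0.003,0,0.003]
    - [0.4,-0.217,0.11,-0.034,-0.003,0,0.003]

```text
time: 26.3
ee_pos: [0.5667, -0.165, 0.1732]
tcp_rot: [0.827, 0.439, 0.31, -0.166]
ft_force: [-0.2, 0.8, -2.0]
width: 0.051
```

Run:
```python
from pl import *
st()
o=r.get_obs(); R0=R.from_quat(o['tcp_rot']); h,u=[np.array(v) for v in json.load(open('g2.json'))]
H=o['ee_pos']+R0.apply(h); A=R0.apply(u); print("head model",H.round(4),A.round(3))
im,K,T=snap('side'); crop(im,290,180,370,250,9,'v_s.png')
print("exp tip px",pix(K,T,H+.078*A),"cup px",pix(K,T,[.5505,-.1925,.11]))
im,K,T=snap('top'); crop(im,360,150,460,240,7,'v_t.png')
print("exp headtop px",pix(K,T,H-.026*A),"for cup", pix(K,T,[.5505,-.1925,H[2]+.026]))
```

```text
t 26.3 q [ 0.155  0.428  0.615  1.871 -1.012  1.286  0.646] p [ 0.5667 -0.165   0.1732] yyaw -34.0 z [ 0.367  0.547 -0.752] F [-0.2  0.8 -2. ] w 0.051
head model [ 0.5494 -0.1908  0.2138] [-0.004 -0.002 -1.   ]
exp tip px [325.61854153 230.15914531] cup px [326.13163247 235.12453311]
exp headtop px [416.59645601 204.61518659] for cup [417.34170771 204.17866852]
```

View pics/v_s.png

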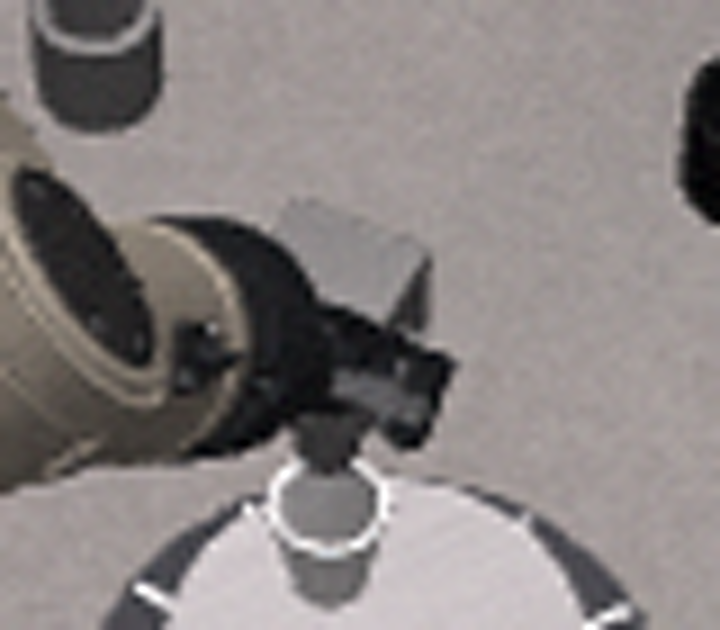

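View pics/v_t.png

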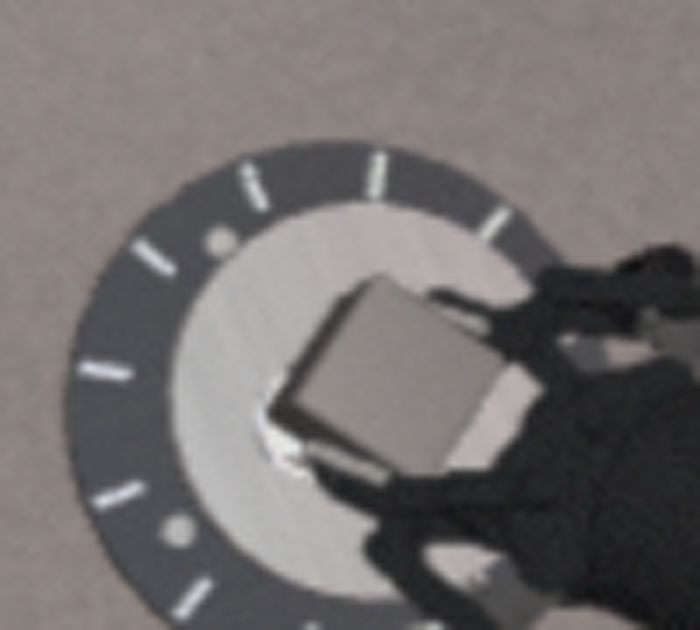

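Both views agree to about 1–2 mm: the tip is at (326.4,230.4) above the cup at (326.1,235.1). I go down into the cup.

Run:
```python
from pl import *
for z in (.175,.155):
    p,Rt,a=inhand('g2.json',[.5487,-.1918,z],-34,41.3); go(p,Rt)
```

```text
shift [-0.09  -0.002  0.099] turn [0.    0.001 0.   ] |deg| 0.1 dist 0.04
shift [-0.134 -0.002  0.149] turn [0.    0.001 0.   ] |deg| 0.1 dist 0.06
```

Call:
carry_out:
  series:
    - [0.4,-0.03,-0.001,0.033,0,0,0]
    - [0.4,-0.06,-0.001,0.066,0,0,0]
    - [0.4,-0.09,-0.002,0.099,0,0,0]
    - [0.4,-0.112,-0.002,0.124,0,0,0]
    - [0.4,-0.134,-0.002,0.149,0,0,0]

```text
time: 26.9
ee_pos: [0.5656, -0.168, 0.1125]
tcp_rot: [0.827, 0.438, 0.31, -0.165]
ft_force: [-0.3, 0.3, -1.8]
width: 0.051
```

Run:
```python
from pl import *
st()
o=r.get_obs(); R0=R.from_quat(o['tcp_rot']); h,u=[np.array(v) for v in json.load(open('g2.json'))]
H=o['ee_pos']+R0.apply(h); A=R0.apply(u); print("head model",H.round(4),A.round(3), "M",o['torque'].round(2))
p,Rt,a=inhand('g2.json',[.5487,-.1918,.144],-34,41.3); go(p,Rt)
```

```text
t 26.9 q [ 0.191  0.514  0.583  1.914 -1.083  1.231  0.762] p [ 0.5656 -0.168   0.1125] yyaw -34.2 z [ 0.37   0.544 -0.753] F [-0.3  0.3 -1.8] w 0.051
head model [ 0.5481 -0.1938  0.1532] [-0.003 -0.004 -1.   ] M [-0.75  0.54  0.06]
shift [-0.015 -0.002  0.027] turn [ 0.001  0.002 -0.002] |deg| 0.3 dist 0.009
```

No contact yet, so I continue slowly.

Call:
carry_out:
  series:
    - [0.4,-0.005,0,0.007,0,0,0]
    - [0.4,-0.01,0,0.014,0,0,0]
    - [0.4,-0.014,0,0.02,0,0,0]
    - [0.4,-0.018,0,0.025,0,0,0]
    - [0.4,-0.018,0,0.025,0,0,0]

```text
time: 27.4
ee_pos: [0.5663, -0.1674, 0.1047]
tcp_rot: [0.827, 0.438, 0.311, -0.164]
ft_force: [0.7, 1.3, -1.9]
width: 0.0513
```

Run:
```python
from pl import *
st()
o=r.get_obs(); R0=R.from_quat(o['tcp_rot']); h,u=[np.array(v) for v in json.load(open('g2.json'))]
H=o['ee_pos']+R0.apply(h); A=R0.apply(u); print("head model",H.round(4),A.round(3), "M",o['torque'].round(2))
```

```text
t 27.4 q [ 0.194  0.525  0.578  1.919 -1.094  1.223  0.777] p [ 0.5663 -0.1674  0.1047] yyaw -34.2 z [ 0.37   0.544 -0.753] F [ 0.7  1.3 -1.9] w 0.0513
head model [ 0.5488 -0.1931  0.1454] [-0.002 -0.005 -1.   ] M [-0.76  0.55  0.02]
```

Call:
carry_out:
  series:
    - [0.4,-0.002,0,0.0025,0,0,0]
    - [0.4,-0.004,0,0.005,0,0,0]
    - [0.4,-0.006,0,0.0075,0,0,0]
    - [0.4,-0.008,0,0.01,0,0,0]
    - [0.4,-0.008,0,0.01,0,0,0]

```text
time: 27.9
ee_pos: [0.5669, -0.1672, 0.1018]
tcp_rot: [0.827, 0.438, 0.312, -0.164]
ft_force: [-1.1, -0.0, 3.0]
width: 0.0512
```

Run:
```python
from pl import *
st()
o=r.get_obs(); R0=R.from_quat(o['tcp_rot']); h,u=[np.array(v) for v in json.load(open('g2.json'))]
H=o['ee_pos']+R0.apply(h); A=R0.apply(u); print("head model",H.round(4),A.round(3), "M",o['torque'].round(2))
im,K,T=snap('side'); crop(im,290,180,370,250,9,'w_s.png')
im,K,T=snap('top'); crop(im,360,150,460,240,7,'w_t.png')
```

```text
t 27.9 q [ 0.196  0.53   0.575  1.92  -1.099  1.221  0.784] p [ 0.5669 -0.1672  0.1018] yyaw -34.2 z [ 0.371  0.545 -0.752] F [-1.1 -0.   3. ] w 0.0512
head model [ 0.5493 -0.1929  0.1424] [-0.001 -0.003 -1.   ] M [-0.13  0.25  0.04]
```

View pics/w_s.png

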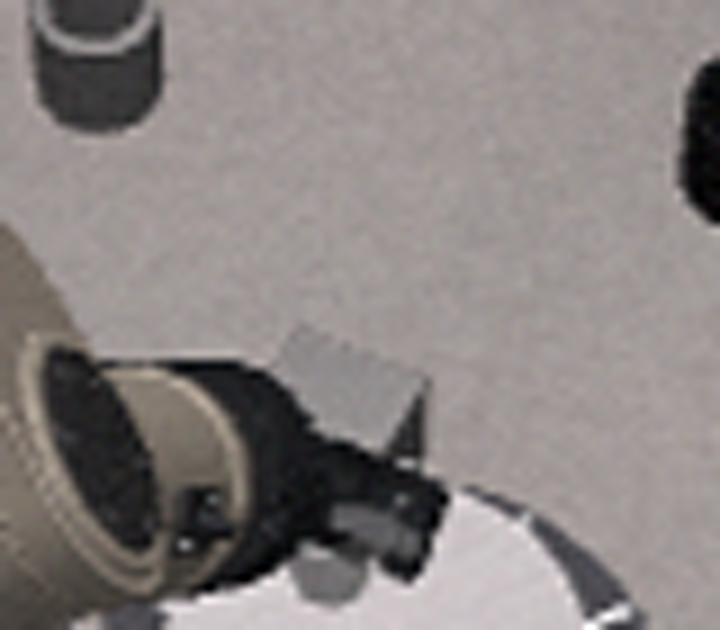

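View pics/w_t.png

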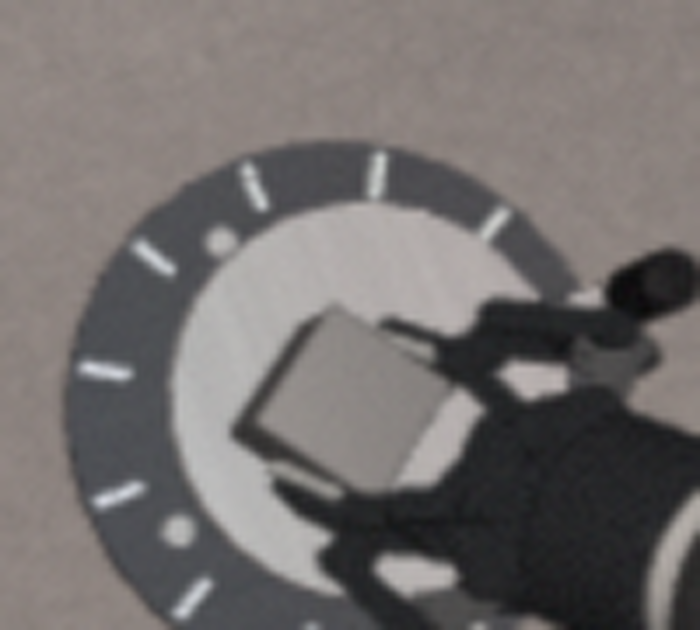

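Contact at head z ≈ 0.142, where about 0.144 is expected when seated. I press lightly to seat it fully.

Call:
carry_out:
  series:
    - [0.4,-0.002,0,0.0025,0,0,0]
    - [0.4,-0.004,0,0.005,0,0,0]
    - [0.4,-0.006,0,0.0075,0,0,0]
    - [0.4,-0.008,0,0.01,0,0,0]
    - [0.4,-0.01,0,0.012,0,0,0]

```text
time: 28.5
ee_pos: [0.5676, -0.1669, 0.1015]
tcp_rot: [0.826, 0.438, 0.315, -0.165]
ft_force: [-9.8, -1.3, 25.1]
width: 0.0514
```

Run:
```python
from pl import *
st()
o=r.get_obs(); R0=R.from_quat(o['tcp_rot']); h,u=[np.array(v) for v in json.load(open('g2.json'))]
H=o['ee_pos']+R0.apply(h); A=R0.apply(u); print("head model",H.round(4),A.round(3), "M",o['torque'].round(2))
```

```text
t 28.5 q [ 0.199  0.534  0.574  1.921 -1.107  1.225  0.792] p [ 0.5676 -0.1669  0.1015] yyaw -34.2 z [ 0.375  0.549 -0.747] F [-9.8 -1.3 25.1] w 0.0514
head model [ 0.5499 -0.1929  0.1419] [ 0.004  0.001 -1.   ] M [2.15 0.17 0.97]
```

25 N and no further travel, so it is home. I relax, release and back out along the tool axis.

Call:
carry_out:
  series:
    - [0.4,0.006,0,-0.008,0,0,0]
    - [0.4,0.01,0,-0.012,0,0,0]
    - [1,0.01,0,-0.012,0,0,0]
    - [1,0.01,0,-0.012,0,0,0]
    - [1,0.01,0,-0.012,0,0,0]

```text
time: 29.0
ee_pos: [0.566, -0.1675, 0.1001]
tcp_rot: [0.828, 0.438, 0.31, -0.164]
ft_force: [-0.0, 0.2, 0.6]
width: 0.0852
```

Run:
```python
from pl import *
st()
im,K,T=snap('wrist'); cv2.imwrite('pics/x_w.png',im)
```

```text
t 29.0 q [ 0.196  0.532  0.575  1.921 -1.098  1.219  0.784] p [ 0.566  -0.1675  0.1001] yyaw -34.2 z [ 0.369  0.543 -0.754] F [-0.   0.2  0.6] w 0.0852
```

View pics/x_w.png

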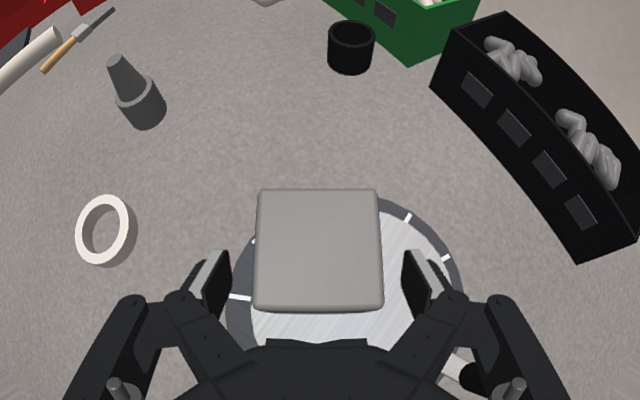

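Call:
carry_out:
  series:
    - [1,0,0,-0.08,0,0,0]
    - [1,0,0,-0.2,0,0,0]
    - [1,0,0,-0.35,0,0,0]
    - [1,0,0,-0.48,0,0,0]
    - [1,0,0,-0.6,0,0,0]

```text
time: 29.55
ee_pos: [0.4988, -0.2667, 0.2376]
tcp_rot: [0.828, 0.438, 0.31, -0.164]
ft_force: [0.4, 0.2, 0.3]
width: 0.0852
```

Run:
```python
from pl import *
st()
im,K,T=snap('wrist'); cv2.imwrite('pics/y_w.png',im)
im,K,T=snap('side'); crop(im,280,190,390,290,7,'y_s.png')
im,K,T=snap('top'); crop(im,350,150,460,250,7,'y_t.png')
```

```text
t 29.55 q [ 0.318  0.411  0.691  1.75  -0.906  1.502  0.685] p [ 0.4988 -0.2667  0.2376] yyaw -34.3 z [ 0.371  0.543 -0.754] F [0.4 0.2 0.3] w 0.0852
```

View pics/y_w.png

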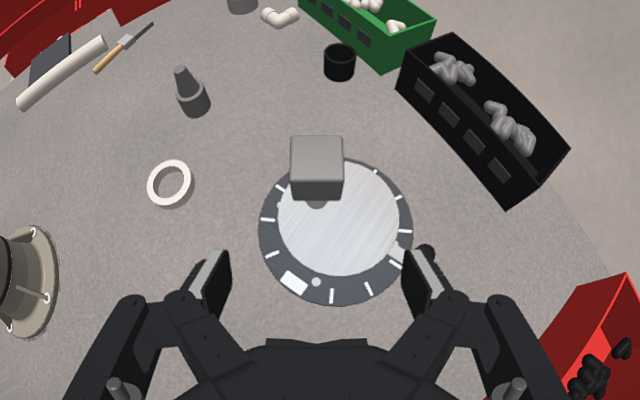

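View pics/y_s.png

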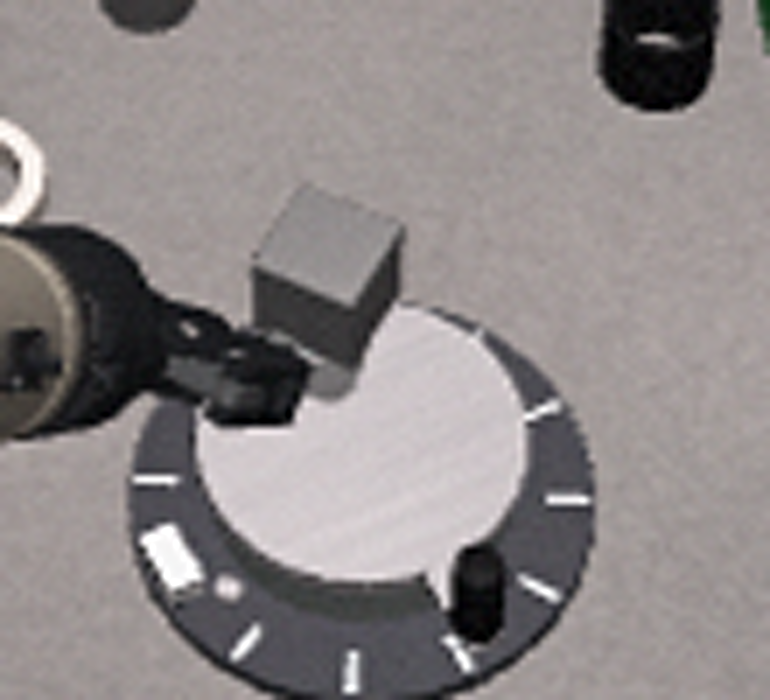

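View pics/y_t.png

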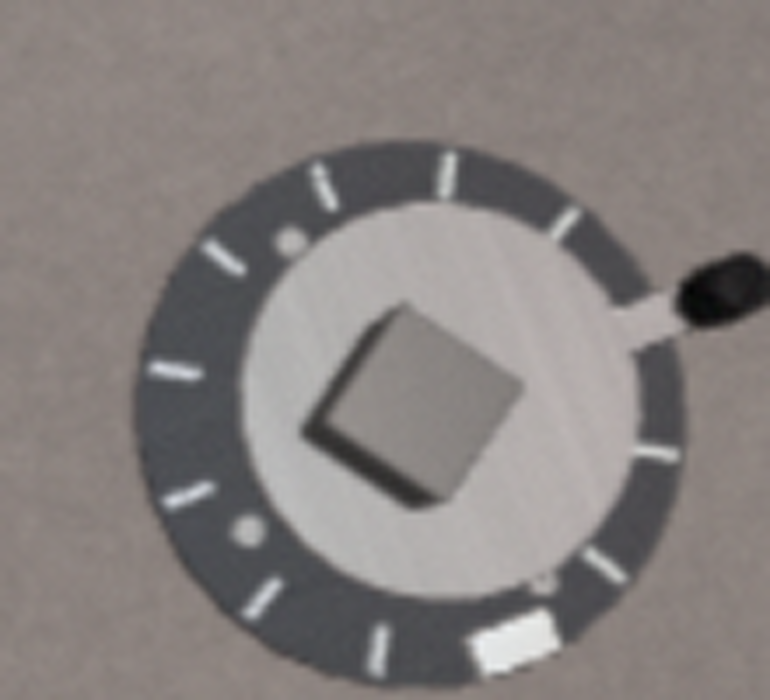

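The plug stands upright in the cup, and the handle is over the third line, after (603,565) and (657,452). I check the head height by triangulation.

Run:
```python
from pl import *
im,K,T=snap('top'); im2,Ks,Ts=snap('side')
tc=[(405,303),(525,385),(445,502),(322,422)]; sc=[(310,185),(405,235),(352,305),(255,258)]
P=lambda p,u0,v0:(u0+(p[0]+.5)/7-.5,v0+(p[1]+.5)/7-.5)
q=[]
for a,b in zip(tc,sc):
    x,e=tri(ray(K,T,*P(a,350,150)),ray(Ks,Ts,*P(b,280,190))); q.append(x); print(x.round(4),e.round(4))
print(np.mean(q,0).round(4),"expected z .170")
k=onz(K,T,*P((722,290),350,150),.11); print("knob",k, np.degrees(np.arctan2(k[1]+.2245,k[0]-.564)))
crop(im,60,60,440,320,2,'z_t.png')
```

```text
[ 0.5631 -0.1802  0.2011] 0.0368
[ 0.5679 -0.2188  0.2052] 0.0289
[ 0.5395 -0.2072  0.1397] 0.0425
[ 0.5342 -0.1657  0.1277] 0.0275
[ 0.5512 -0.193   0.1684] expected z .170
knob [ 0.59934176 -0.31885696  0.11      ] -69.46636731782921
```

View pics/z_t.png

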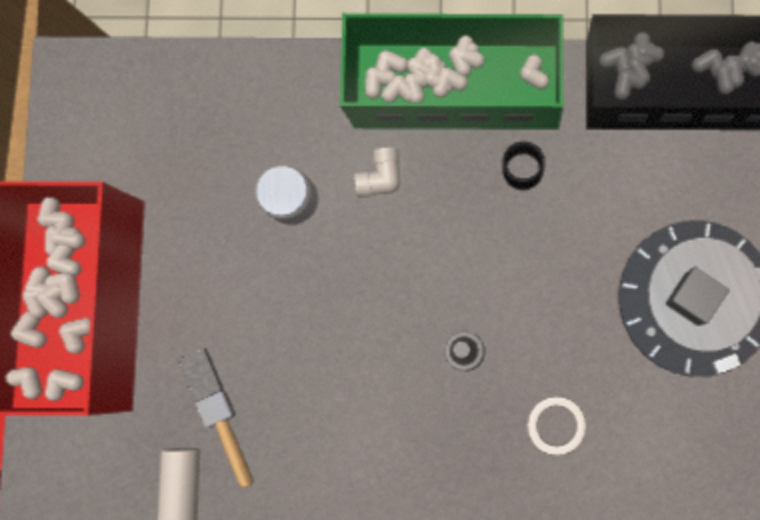

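The mean of the head's top face is at (0.551,−0.193,0.168), against 0.170 expected. My corner pairing was mismatched between views, so only that mean is meaningful. The handle is at −69.5°, on target, and the bystanders are where they were. I hand in.

```bash
python3 -c "
from h import *
st(); print(job.hand_in())"
```

```text
t 29.8 q [ 0.316  0.412  0.688  1.753 -0.908  1.499  0.685] p [ 0.4998 -0.2644  0.2356] yyaw -34.2 z [ 0.369  0.545 -0.753] F [ 0.1  0.  -0.1] w 0.0856
the job is handed in; nothing more can be done
None
```

The job is done and handed in at 29.8 s; the hand-in reports no verdict. The handle went from click −2 to the third click counter-clockwise. The square-headed plug was then laid on its side, re-gripped from the head end, and pressed small end down into the cup.

**Last checks**
- **Handle:** it measures −69.5° against a target of −69.5°, standing over the third line from the lug.
- **Plug:** pressing with about 25 N gave no further travel. The mean of the head's top face triangulates to 168 mm, against about 170 mm expected when seated. The head looks upright and square in the top, side and wrist views.
- **Surroundings:** the gripper is open and clear, with wrist force about zero. In the last top picture the other things look where they were; the spanner was outside that crop, and I last saw it in the wrist view after the handle swing.

**What failed or disagreed**
- **First swing missed the knob:** the real fingertips stood about 40–45 mm behind the reported TCP, so the fingers passed over it. The deck had not moved, and I repeated the swing lower.
- **Corner check:** my pairing of single head corners between the two views was wrong (27–43 mm residuals). Only the mean of that check is meaningful, so I have no separate figure for tilt.

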